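# Clear the bag sealer and check its sprung length gauge

### The arm

A 6-joint arm with a two-finger parallel gripper is mounted at the origin on the work surface. World frame = base frame: x ahead of the robot, y to its left, z up, the work surface at z = 0. Lengths are in m, angles in rad, forces in N, time in s.
With the tool pointing down it reaches from about 0.35 to 0.775 m from the base axis. Payload 7.3 kg.
Tool frame: the origin (TCP) lies on the centre line of the jaws, within the pads' length; the fingertips stand 17 mm ahead of it and the grasp point (between the pads) lies 2 mm behind it (robot.tip_extent is the distance from the TCP to the fingertips, in m); z points along the fingers, y is the line along which they close (so a half turn about z gives the same grasp; the last joint's range is limited). The gripper opens to 92 mm and grips with 3 to 60 N. Pads are 19 mm wide; open, the fingers measure 130 mm over their backs; the gripper's body (75 mm by 190 mm) begins 47 mm behind the grasp point.
Start: joints at [-1.26, 0.342, 1.524, -0, 1.275, -0.146], TCP at [0.232, -0.471, 0.21] pointing down, gripper open.
Joint ranges: [-2.53, 2.53], [-0.77, 2.02], [0.04, 2.7], [-1, 4.14], [0.28, 2.66], [-3.11, 3.11]. Speed limits (rad/s): [2.57, 2.57, 3.14, 3.14, 3.14, 3.14].

### API

Orientations are given as [roll, pitch, yaw] about the fixed x, y, z axes, in that order (R = Rz(yaw) Ry(pitch) Rx(roll)).
In Python, from cell import robot gives the robot as it stands.
- The arm moves only by the tool step_arm, never from a script. Its argument "motion" is a list of rows, each a list of 2 entries, a list of its own where there are three numbers: the shift along the tool's x, y, z in units of 60 mm (1.0 is 60 mm), then the turn about the tool's z in rad. In form: [[[x, y, z], spin], ...]. A call has 1 to 10 rows; each row is the pose to reach, as a shift and turn from the pose commanded when the call began, along the tool's axes at that moment; what a row does not reach only later rows make up. A row lasts 1/8 s, in which the tool goes at most 62.5 mm and 10.7 degrees, less where a joint would pass 70% of its speed; a pose out of reach is approached as far as the arm can. A call with a gripper value outside its range is refused whole. "hand" is the closure in counts, from 0 (fully open) to 255 (shut), set as the call begins (left out, the last holds). The fingers move at their own pace and stop on an object; "squeeze" is the grip in N (left out, the last holds). Time passes only in rows, so rows that repeat a pose let the fingers close. It gives the time, the measured TCP pose, the force, the opening and the grip force at its end, in the units of the state.
- robot.observe(): the state, without advancing time (a new reading comes with each control period).
- robot.read_camera(name): name is "scene" or "top" or "wrist"; returns a dict with "pixels" (400x640x3 uint8, red, green, blue), "intrinsics" (3x3 intrinsics, pixels), "k1" (the pictures are not rectified: a ray, as slopes to the right and down, at radius r is drawn at 1 + k1 r^2 times it, then the intrinsics apply), "xyz" and "rotation" of the camera in the world; the wrist camera has in their place "T_tool_cam" (4x4, takes a point from camera to tool coordinates, whose origin is the TCP and whose axes are the flange's). Camera axes: x right, y up, looking along -z (the intrinsics and any distortion apply to the point x, -y, -z); pixel columns grow to the right and rows downward; lengths in m; the calibration is good to about 2 mm. A picture is of the moment at which its call begins: read the wrist's pose just before it. There is no depth.
- robot.hand_in(): hands the job in; it is judged then, once.
The state is a dict: "time": time; "qpos": joint angles; "qvel": joint speeds; "joint_efforts": joint torques, N m; "tool_pos": TCP position; "tool_rot": TCP orientation; "contact_force": force on the tool from outside, world axes, zero at the start; "torque": the same for the moment, N m; "opening": finger opening in m; "grip_force": force on a finger pad.
Only numpy, scipy, OpenCV 4.12 (cv2) and the standard library are available. Lean on these libraries where they do the work, as an engineer would, in place of code of your own. Each camera call takes 0.05 s, during which the arm holds its last target. There are 200 camera calls.

### The job

Clear the two plastic offcuts off the bag sealer's deck into the orange waste bin; one of them lies under the raised bar, which must not be knocked. Then check that the sprung length gauge runs free: pull its slide out until its leading face is level with the red mark, hold it there for a good second, and ease it all the way home under control, without letting it snap back. Leave the bin standing and the cup, jar and clamp ring where they are.

Things in the scene. Friction and masses are not known exactly. Their poses are not given: they have to be found in the camera images.
- sealer: bench-top bag sealer, fixed: a 260 (x) x 320 (y) mm grey base with a flat pale grey deck 60 mm above the bench. Origin: centre of its underside on the bench; x points to the rear (away from the robot at yaw 0), y to its left. Posts 50 x 18 mm carry the bar at x = 70, y = +-150 mm
- bar: raised aluminium bar across the sealer, fixed, 52 mm in x, 320 mm in y, 34 mm thick; origin at the centre of its underside, 145 mm above the deck. The space under it is open to the front and the rear
- offcut_white: offcut of white plastic U-channel, open upward, 44 mm long (its x axis), 28 mm wide (y), 25 mm high; origin at the centre of its underside; free to lift
- offcut_green: offcut of green plastic bar with a rounded top, 44 mm long (its x axis), 28 mm wide (y), 26 mm high; origin at the centre of its underside; free to lift
- bin: orange open waste bin, loose, 140 x 140 mm outside, 110 mm high, walls 4 mm, 0.8 kg; origin at the centre of its underside
- gauge_slide (a joint): travel of the gauge slide in m: 0 at home (held there by its spring, about 4 N), grows as it is pulled along the sealer's +y, stop at 0.17; the pull at the mark is 5 to 8 N plus friction. The slide is a blue fence 200 mm long (x), 20 mm wide (y), top 30 mm above the deck
- gauge_handle (a point): top centre of the slide's black upright handle: a tab 30 mm in x, 14 mm in y, 50 mm tall above the fence (its top is 80 mm above the deck), near the fence's front end
- gauge_edge (a point): front end of the slide's leading (+y) face, at the fence's top: the point that is brought level with the red mark along the sealer's y
- red_mark: red marker, 18 x 4 x 12 mm, fixed on the yellow scale at the deck's front edge; axes parallel to the sealer's. Origin at the centre of its underside: the slide's leading face must come level with its middle along y
- steel_cup: bystander: stainless cup, rim radius 45 mm, 85 mm high; origin at the centre of its underside
- jar: bystander: amber jar with a white cap, radius 26 mm, 75 mm high; origin at the centre of its underside
- clamp_ring: bystander: black clamp ring lying flat, 110 mm across, 16 mm high; origin at the centre of its underside

How it is judged:
By the outcome, as a careful person would: the job done as asked, in the order asked, and still so for the second after the job is handed in, with the robot touching nothing.
It also fails if it takes over 70 s, if anything falls off the work surface, if the arm or the gripper's body presses on something with over 40 N, if the wrist force passes 120 N, or if a joint passes its speed limit or range.

## Working session

There is one attempt and no reset: what is moved stays moved. The work goes in short steps, Python scripts to look and compute and a tool call to move; the robot and the scene stay as the last step left them, time stands still between calls to the robot, and variables do not carry over. Pictures are saved under pics/ and viewed, at most 10 in all, crops included, and the job is handed in when it is done.

Besides the shell and the picture viewer there is one more tool, called after "Request:" as name(argument=value, ...) on one line, values as JSON. step_arm: Moves the arm, as the interface text tells. Its arguments: {"type":"object","properties":{"motion":{"type":"array"},"hand":{"type":"number"},"squeeze":{"type":"number"}},"required":["motion"]}

```bash
mkdir -p pics; ls; python3 - <<'E'
from cell import robot
import cv2
for n in ("scene","top"):
    c=robot.read_camera(n); cv2.imwrite(f"pics/{n}0.png",c["pixels"][...,::-1]); print(n,c["intrinsics"].tolist(),c["k1"],c["xyz"],c["rotation"])
c=robot.read_camera("wrist");print(c["T_tool_cam"])
print(robot.observe())
E
```

```text
pics
scene [[422.877215592686, 0.0, 317.6468786659828], [0.0, 422.877215592686, 197.25447770696297], [0.0, 0.0, 1.0]] 0.028352404105823542 [ 0.89898119 -0.57485876  1.07106659] [6.36172140e-01 4.36515130e-04 5.24905978e-01]
top [[386.29259712068966, 0.0, 320.9351658613908], [0.0, 386.29259712068966, 199.27363434759178], [0.0, 0.0, 1.0]] -0.012259137465831767 [ 0.36084399 -0.00595709  0.98963627] [ 0.23201588  0.00582115 -1.66604667]
[[ 4.56737476e-04  9.60725295e-01  2.77500809e-01  7.50891350e-02]
 [ 9.99999562e-01 -6.65425409e-04  6.57849420e-04  6.39109715e-05]
 [ 8.16668668e-04  2.77500387e-01 -9.60725178e-01 -1.74816282e-01]
 [ 0.00000000e+00  0.00000000e+00  0.00000000e+00  1.00000000e+00]]
{'time': 0.15, 'qpos': array([-1.25999240e+00,  3.42556339e-01,  1.52479093e+00, -2.01548382e-05,
        1.27536951e+00, -1.46009805e-01]), 'qvel': array([ 0.00074543, -0.00073776, -0.00324075,  0.00030242, -0.00041178,
       -0.00073907]), 'joint_efforts': array([ 1.46600458e-03, -4.31470120e+01, -2.44352371e+01,  7.17818015e-02,
        5.37300075e-02, -8.56910310e-05]), 'tool_pos': array([ 0.23148542, -0.47086196,  0.20911023]), 'tool_rot': array([-3.14047768e+00, -1.44481627e-04,  4.56819528e-01]), 'contact_force': array([ 0.15570803, -0.96370512,  0.27274696]), 'torque': array([ 0.05433988, -0.07526838, -0.00169969]), 'grip_force': 0.0, 'opening': 0.09181720062647312}
```

View pics/top0.png

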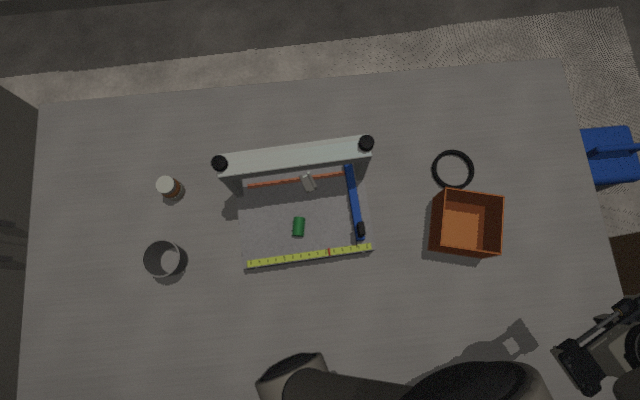

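View pics/scene0.png

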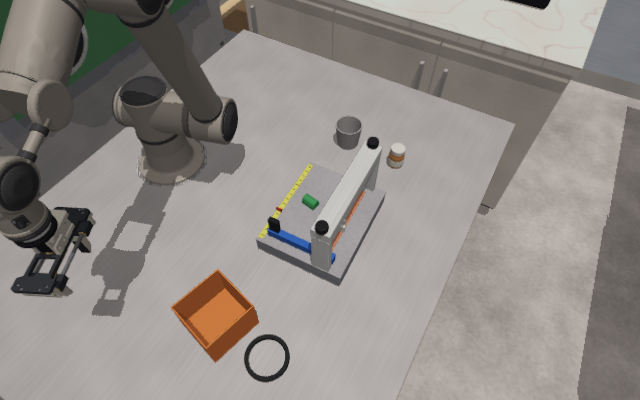

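```bash
cat > h.py <<'E'
from cell import robot
import numpy as np, cv2
from scipy.spatial.transform import Rotation as Ro
def cam(n):
    s=robot.observe(); c=robot.read_camera(n)
    if n=="wrist":
        T=np.eye(4);T[:3,:3]=Ro.from_euler("xyz",s["tool_rot"]).as_matrix();T[:3,3]=s["tool_pos"];T=T@c["T_tool_cam"]
        c["R"],c["p"]=T[:3,:3],T[:3,3]
    else: c["R"],c["p"]=Ro.from_euler("xyz",c["rotation"]).as_matrix(),np.array(c["xyz"])
    return c
def ray(c,uv):
    uv=np.array(uv,float).reshape(-1,1,2)
    n=cv2.undistortPoints(uv,c["intrinsics"],np.array([c["k1"],0,0,0.]))[:,0]
    return np.c_[n[:,0],-n[:,1],-np.ones(len(n))]@c["R"].T
def on(c,uv,z):
    d=ray(c,uv); return c["p"]+d*((z-c["p"][2])/d[:,2])[:,None]
def proj(c,P):
    q=(np.atleast_2d(P)-c["p"])@c["R"]; 
    return cv2.projectPoints(np.c_[q[:,0],-q[:,1],-q[:,2]],np.zeros(3),np.zeros(3),c["intrinsics"],np.array([c["k1"],0,0,0.]))[0][:,0]
def two(a,ua,b,ub):
    d,e=ray(a,ua)[0],ray(b,ub)[0]
    s=np.linalg.lstsq(np.c_[d,-e],b["p"]-a["p"],rcond=None)[0]
    P,Q=a["p"]+s[0]*d,b["p"]+s[1]*e
    return (P+Q)/2,np.linalg.norm(P-Q)
def save(c,name,box=None,f=1):
    im=c["pixels"][...,::-1]
    if box: im=im[box[1]:box[3],box[0]:box[2]]
    cv2.imwrite("pics/"+name,cv2.resize(im,None,fx=f,fy=f,interpolation=cv2.INTER_CUBIC))
E
python3 - <<'E'
from h import *
t=cam("top"); s=cam("scene")
save(t,"crop.png",(205,120,405,280),4)
save(s,"crops.png",(240,130,400,290),3.6)
E
```

```text
(no output)
```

View pics/crop.png

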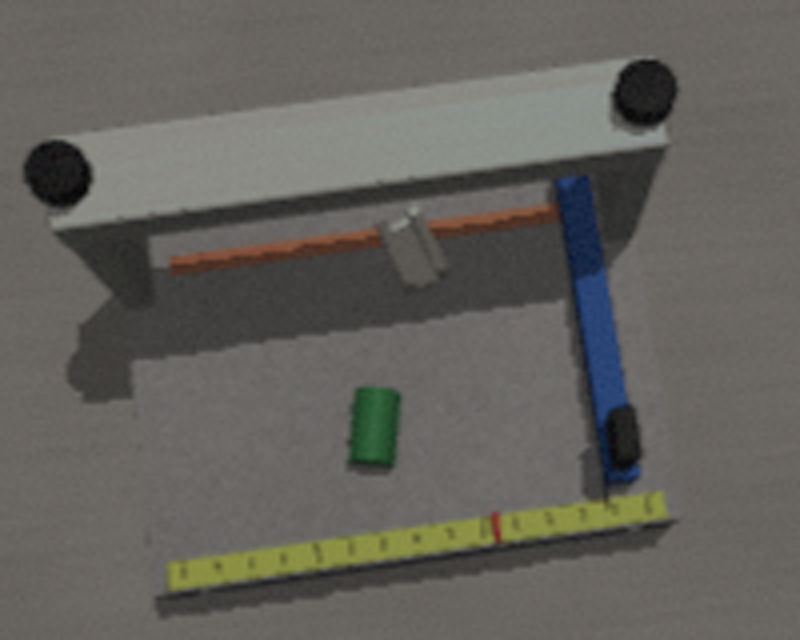

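View pics/crops.png

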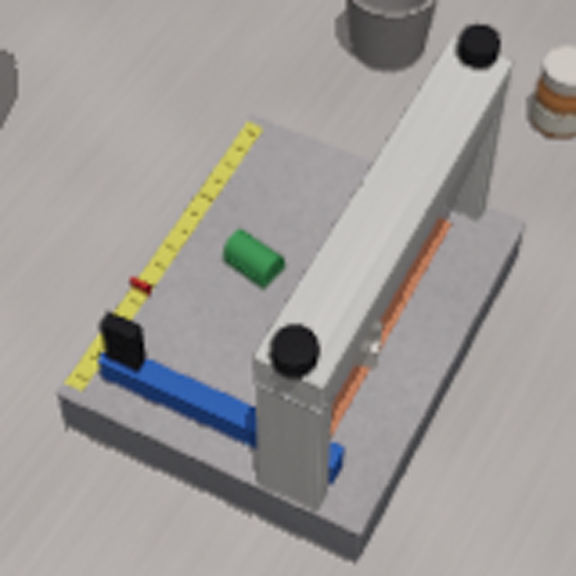

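```bash
python3 - <<'E'
from h import *
t=cam("top"); s=cam("scene"); np.set_printoptions(precision=4,suppress=True)
T=lambda x,y:(205+x/4,120+y/4); S=lambda x,y:(240+x/3.6,130+y/3.6)
fl,fr=on(t,[T(158,597),T(677,520)],.06); print("front corners",fl,fr,np.linalg.norm(fl-fr))
fr2,rr,rl=on(s,[S(62,393),S(355,555-18),S(524,228)],.06); print("scene fr rr rl",fr2,rr,rl)
yv=(fl-fr)[:2];yv/=np.linalg.norm(yv); print("yaw",np.arctan2(-yv[0],yv[1]))
xv=np.array([yv[1],-yv[0]]); o=(fl+fr)[:2]/2+.13*xv; print("origin",o)
def sl(P):d=np.atleast_2d(P)[:,:2]-o;return np.c_[d@xv,d@yv]
for n,pts,z in [("white top RL RR FR FL",[(380,224),(415,208),(445,268),(408,284)],.085),("green top",[(375,390),(375,462),(352,428),(399,428)],.075),
  ("bar low front",[(55,228),(665,145)],.205),("copper",[(172,265),(557,212)],.06),("handle",[(623,435)],.14),("fence front end +y top",[(606,480),(638,475),(556,180),(588,178)],.09),("redmark",[(496,527)],.07)]:
    P=on(t,[T(*p) for p in pts],z); print(n,P[:,:2].tolist()); print(sl(P).tolist())
print("green scene",sl(on(s,[S(253,260)],.075)),"red",two(t,T(496,527),s,S(141,286)),"white end scene",sl(on(s,[S(373,350)],.08)))
print("handle",two(t,T(623,435),s,S(124,335)))
for n in ((t,"bin"),):
    pass
m=cv2.inRange(cv2.cvtColor(t["pixels"],cv2.COLOR_RGB2HSV),(5,100,40),(18,255,255));m[:, :410]=0;m[:,530:]=0
k=max(cv2.findContours(m,0,2)[0],key=cv2.contourArea);r=cv2.boundingRect(k);print(r)
print("bin rim",on(t,[(r[0]+12,r[1]),(504,193),(501,258)],.11),)
E
```

```text
front corners [0.4275 0.1756 0.06  ] [ 0.4433 -0.1368  0.06  ] 0.3127671651510993
scene fr rr rl [ 0.4519 -0.1374  0.06  ] [ 0.7041 -0.1305  0.06  ] [0.6928 0.1855 0.06  ]
yaw 0.0505925657691442
origin [0.5652 0.026 ]
white top RL RR FR FL [[0.6371881625560478, 0.024290898630366483], [0.6452848902986137, 0.0021212503584708527], [0.6056562796392545, -0.012643873980494439], [0.5978443278222494, 0.010555797685065812]]
[[0.07180825452416825, -0.005298515569590008], [0.07877348128819714, -0.02784925659427601], [0.03844888976906303, -0.04059143059839157], [0.03182016384928833, -0.01702638552604945]]
green top [[0.5367517672818506, 0.03623166845644605], [0.4933315581959272, 0.03980614826696546], [0.5150405421396419, 0.051833830305313223], [0.5123411893249438, 0.02382851472796179]]
[[-0.0278957727793531, 0.011706143179495945], [-0.07107965939894384, 0.017471852104462934], [-0.04879020103480706, 0.028386299635944665], [-0.05290235635713831, 0.0005533266576535372]]
bar low front [[0.6150713309272702, 0.19210094666794317], [0.6297199317289763, -0.1353564743221934]]
[[0.058206041600640405, 0.163
[... 456 characters left out ...]
0.6531744229777185, -0.0852478733262572], [0.6525560358390694, -0.1048453856365441]]
[[-0.10346715283629461, -0.11516528675117606], [-0.10331267338639558, -0.13413086927405465], [0.08223457636396211, -0.11550557023002324], [0.08062591495640277, -0.13504673447069535]]
redmark [[0.4485735504784521, -0.028165466320795668]]
[[-0.11921778941050706, -0.048149334135154376]]
green scene [[-0.0443  0.0117]] red (array([ 0.4504, -0.027 ,  0.0648]), np.float64(0.003674943505315106)) white end scene [[ 0.0793 -0.0248]]
handle (array([ 0.4896, -0.1023,  0.1232]), np.float64(0.0038525292016245525))
(428, 186, 77, 73)
bin rim [[ 0.5732 -0.3031  0.11  ]
 [ 0.5418 -0.45    0.11  ]
 [ 0.3933 -0.4126  0.11  ]]
```

```bash
python3 - <<'E'
from h import *
t=cam("top"); s=cam("scene")
a=cv2.resize(s["pixels"][100:310,0:160],(457,600),interpolation=2); b=cv2.resize(t["pixels"][280:400,540:640],(330,396),interpolation=2)
im=np.zeros((600,790,3),np.uint8); im[:,:457]=a; im[:396,460:]=b
cv2.imwrite("pics/grip.png",im[...,::-1])
o=robot.observe()["tool_pos"]
R=Ro.from_euler("xyz",robot.observe()["tool_rot"]).as_matrix()
for z in (0.017,-.049,-.1,-.13,-.16,-.2):
  for q in ((0,0),(.0375,.095),(.0375,-.095),(-.0375,.095),(-.0375,-.095)):
    u=proj(s,o+R@np.array([*q,z]))[0]; print(z,q,(u-[0,100])*600/210, end=' ; ')
  print()
E
```

```text
0.017 (0, 0) [239.50254754 507.90540182] ; 0.017 (0.0375, 0.095) [237.61709911 629.12022133] ; 0.017 (0.0375, -0.095) [330.01228669 405.82942167] ; 0.017 (-0.0375, 0.095) [136.80804207 623.30539204] ; 0.017 (-0.0375, -0.095) [240.86430236 400.81013199] ; 
-0.049 (0, 0) [199.80547022 468.72238673] ; -0.049 (0.0375, 0.095) [195.15888377 594.84284232] ; -0.049 (0.0375, -0.095) [297.71745819 363.29744446] ; -0.049 (-0.0375, 0.095) [ 87.86031943 588.74603984] ; -0.049 (-0.0375, -0.095) [203.53903101 358.05147595] ; 
-0.1 (0, 0) [165.67927568 435.11964564] ; -0.1 (0.0375, 0.095) [158.41234815 565.25550178] ; -0.1 (0.0375, -0.095) [270.12621809 327.03517868] ; -0.1 (-0.0375, 0.095) [ 45.47362994 558.91165703] ; -0.1 (-0.0375, -0.095) [171.63887987 321.5909416 ] ; 
-0.13 (0, 0) [143.99108272 413.80287869] ; -0.13 (0.0375, 0.095) [134.93938839 546.39362583] ; -0.13 (0.0375, -0.095) [252.67315621 304.13259907] ; -0.13 (-0.0375, 0.095) [ 18.38564299 539.88985648] ; -0.13 (-0.0375, -0.095) [151.45457761 298.56030985] ; 
-0.16 (0, 0) [120.96888848 391.20759917] ; -0.16 (0.0375, 0.095) [109.92036967 526.32167097] ; -0.16 (0.0375, -0.095) [234.2160101  279.94202632] ; -0.16 (-0.0375, 0.095) [-10.49748047 519.64516802] ; -0.16 (-0.0375, -0.095) [130.10413291 274.23179848] ; 
-0.2 (0, 0) [ 87.97097489 358.87962785] ; -0.2 (0.0375, 0.095) [ 73.87540274 497.46194779] ; -0.2 (0.0375, -0.095) [207.88541041 245.48445097] ; -0.2 (-0.0375, 0.095) [-52.13022676 490.53166205] ; -0.2 (-0.0375, -0.095) [ 99.63690304 239.57245896] ;
```

View pics/grip.png

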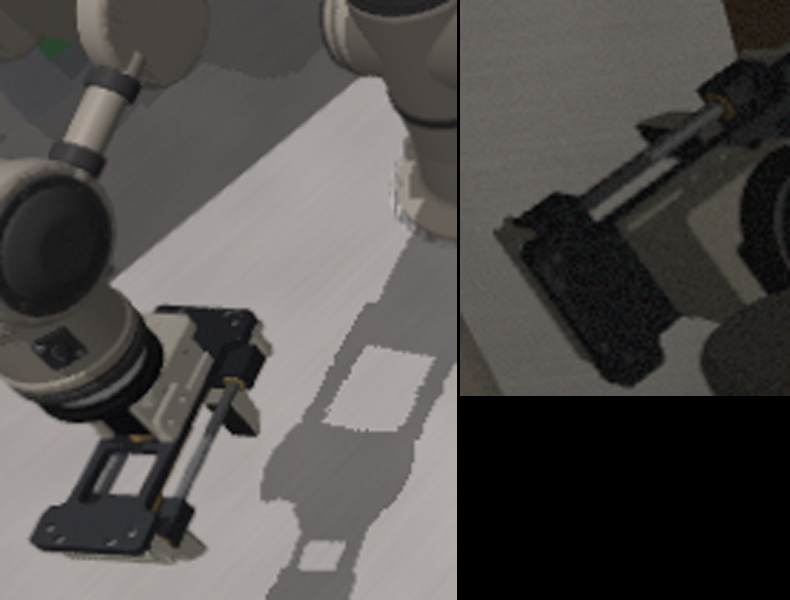

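Request:
step_arm(motion=[[[0.8,-0.55,-0.3],-0.18],[[1.6,-1.1,-0.7],-0.36],[[2.4,-1.66,-1.1],-0.54],[[3.2,-2.2,-1.5],-0.72],[[4.0,-2.77,-1.5],-0.9],[[4.8,-3.3,-1.5],-1.08],[[5.6,-3.87,-1.5],-1.26],[[6.4,-4.4,-1.5],-1.44],[[7.2,-5.0,-1.5],-1.62],[[7.8,-5.4,-1.5],-1.8]])

```text
time: 1.7
tool_pos: [0.5093, 0.0284, 0.2996]
tool_rot: [3.141, 0.0, 2.264]
contact_force: [0.3, 0.2, -0.8]
opening: 0.0918
grip_force: 0.0
```

Request:
step_arm(motion=[[[0,0,0],-0.18],[[0,0,0],-0.36],[[0,0,0],-0.54],[[0,0,0],-0.7],[[0,0,0],-0.8],[[0,0,0],-0.8]])

```text
time: 2.45
tool_pos: [0.5087, 0.026, 0.2996]
tool_rot: [-3.142, 0.0, 3.056]
contact_force: [-0.5, 0.3, 0.4]
opening: 0.092
grip_force: 0.0
```

```bash
python3 - <<'E'
from h import *
np.set_printoptions(precision=4,suppress=True)
w=cam("wrist");save(w,"w1.png",None,1.25)
o=robot.observe();print(o["time"],o["tool_pos"],o["tool_rot"],o["qpos"])
t=cam("top");print("bin",on(t,[(446,188),(504,194),(501,258),(440,250),(473,222)],.11)) 
E
```

```text
2.5 [0.5087 0.026  0.2996] [-3.1415  0.0001  3.0547] [-0.0993  0.2578  1.3953 -0.0001  1.4884 -1.5832]
bin [[ 0.567  -0.3163  0.11  ]
 [ 0.5394 -0.4495  0.11  ]
 [ 0.3933 -0.4126  0.11  ]
 [ 0.4245 -0.2782  0.11  ]
 [ 0.4808 -0.3647  0.11  ]]
```

View pics/w1.png

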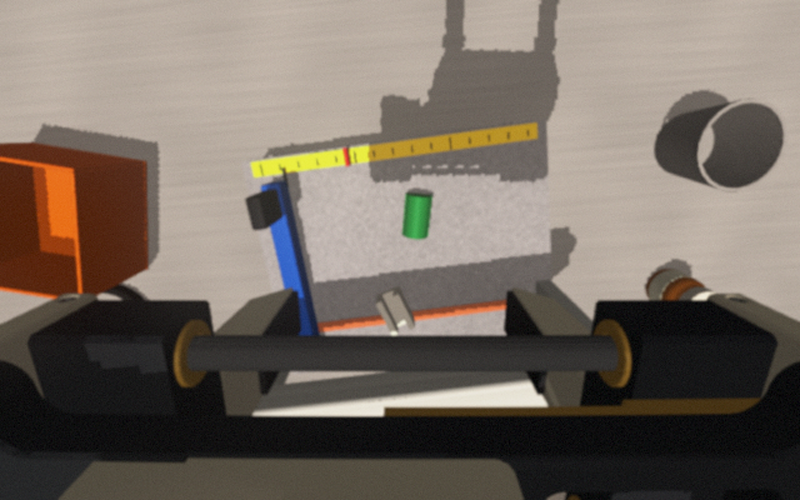

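```bash
python3 - <<'E'
from h import *
np.set_printoptions(precision=4,suppress=True)
w=cam("wrist"); hsv=cv2.cvtColor(w["pixels"],cv2.COLOR_RGB2HSV)
def mask(lo,hi,box):
    m=cv2.inRange(hsv,lo,hi);z=np.zeros_like(m);x0,y0,x1,y1=box;z[y0:y1,x0:x1]=m[y0:y1,x0:x1]
    return max(cv2.findContours(z,0,2)[0],key=cv2.contourArea)
g=mask((40,80,30),(80,255,255),(300,140,360,200)); P=on(w,g[:,0],.075)[:,:2]
r=cv2.minAreaRect((P*1000).astype(np.float32));print("green",r)
y=mask((18,100,60),(32,255,255),(195,90,440,150));P=on(w,y[:,0],.061)[:,:2];r=cv2.minAreaRect((P*1000).astype(np.float32));print("scale",r)
R=mask((0,120,60),(8,255,255),(255,105,300,145));print("red",on(w,[R[:,0].mean(0)],.068))
V=lambda *l:[(x/1.25,y/1.25) for x,y in l]
print("white top corners FL FR RL RR",on(w,V((376,294),(401,287),(391,331),(415,326)),.085))
print("fence front lead top",on(w,V((287,182),(263,186)),.09),"handle top",on(w,V((264,208)),.14))
save(w,"w1c.png",(180,90,440,290),3)
E
```

```text
green ((516.8110961914062, 40.872825622558594), (26.522029876708984, 46.920318603515625), 80.43417358398438)
scale ((444.9423522949219, 73.87570190429688), (17.6911678314209, 196.28794860839844), 2.7643110752105713)
red [[ 0.4502 -0.0257  0.068 ]]
white top corners FL FR RL RR [[ 0.5965 -0.0094  0.085 ]
 [ 0.5907  0.0183  0.085 ]
 [ 0.6424  0.0026  0.085 ]
 [ 0.6385  0.0298  0.085 ]]
fence front lead top [[ 0.4682 -0.084   0.09  ]
 [ 0.47   -0.1085  0.09  ]] handle top [[ 0.4844 -0.0928  0.14  ]]
```

View pics/w1c.png

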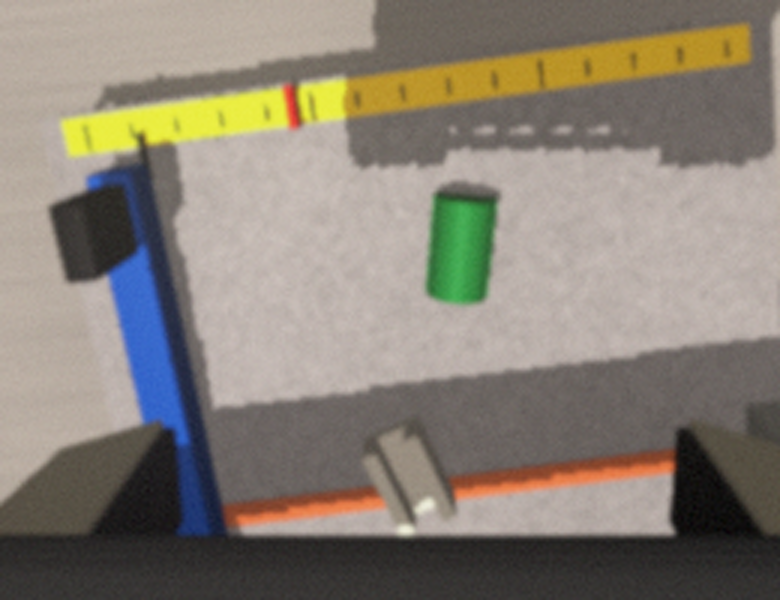

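Request:
step_arm(motion=[[[-0.1,0.23,0.9],0.03],[[-0.1,0.23,1.8],0.03],[[-0.1,0.23,2.6],0.03],[[-0.1,0.23,3.2],0.03],[[-0.1,0.23,3.55],0.03],[[-0.1,0.23,3.66],0.03],[[-0.1,0.23,3.66],0.03]])

```text
time: 3.48
tool_pos: [0.5161, 0.0392, 0.0802]
tool_rot: [-3.141, 0.0, 3.026]
contact_force: [0.6, 0.5, 1.3]
opening: 0.0916
grip_force: 0.0
```

Request:
step_arm(motion=[[[0,0,0],0],[[0,0,0],0],[[0,0,0],0],[[0,0,0],0],[[0,0,0],0],[[0,0,0],0]], hand=255, squeeze=20)

```text
time: 4.22
tool_pos: [0.5158, 0.0393, 0.08]
tool_rot: [-3.141, -0.0, 3.027]
contact_force: [-0.5, -0.1, -0.1]
opening: 0.0364
grip_force: 0.0
```

Request:
step_arm(motion=[[[0,0,0],0],[[0,0,0],0],[[0,0,0],0]])

```text
time: 4.6
tool_pos: [0.5159, 0.0393, 0.08]
tool_rot: [-3.142, 0.0, 3.027]
contact_force: [-0.6, -0.6, -0.2]
opening: 0.0061
grip_force: 0.0
```

```bash
python3 - <<'E'
from h import *
s=cam("scene"); save(s,"s2.png",(210,50,410,250),3)
E
```

```text
(no output)
```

View pics/s2.png

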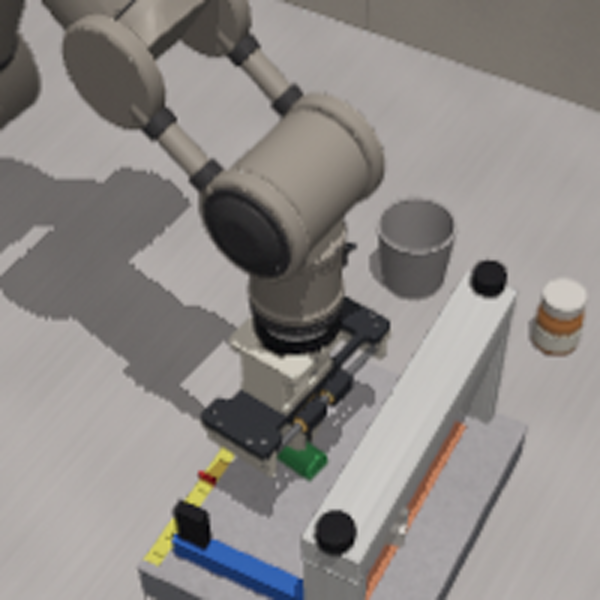

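Request:
step_arm(motion=[[[0,0,0],0],[[0,0,0],0],[[0,0,0],0],[[0,0,0],0],[[0,0,-0.8],0],[[0,0,-1.6],0],[[0,0,-2.4],0],[[0,0,-3.2],0],[[0,0,-3.6],0],[[0,0,-3.6],0]], hand=0)

```text
time: 5.9
tool_pos: [0.5166, 0.0392, 0.2976]
tool_rot: [3.141, 0.004, 3.027]
contact_force: [0.4, 0.2, -0.3]
opening: 0.0912
grip_force: 0.0
```

```bash
python3 - <<'E'
from h import *
np.set_printoptions(precision=4,suppress=True)
w=cam("wrist"); save(w,"w2.png",(160,80,460,290),2.6)
hsv=cv2.cvtColor(w["pixels"],cv2.COLOR_RGB2HSV)
m=cv2.inRange(hsv,(40,80,30),(80,255,255)); g=max(cv2.findContours(m,0,2)[0],key=cv2.contourArea)
print(cv2.minAreaRect(g)); P=on(w,g[:,0],.072)[:,:2]
print("green",cv2.minAreaRect((P*1000).astype(np.float32)),cv2.contourArea(g))
t=cam("top");h=cv2.cvtColor(t["pixels"],cv2.COLOR_RGB2HSV);m=cv2.inRange(h,(40,80,20),(80,255,255));m[:,:200]=0;m[:,420:]=0
for g in cv2.findContours(m,0,2)[0]:
  if cv2.contourArea(g)>10: print("top",cv2.boundingRect(g))
print(robot.observe()["tool_pos"],robot.observe()["opening"])
E
```

```text
((322.88055419921875, 167.29205322265625), (20.421335220336914, 35.720706939697266), 3.8140745162963867)
green ((517.5391845703125, 41.2940559387207), (26.76228141784668, 47.37641143798828), 79.23065185546875) 649.0
top (293, 217, 12, 19)
[0.5154 0.0393 0.2948] 0.09155053565828412
```

View pics/w2.png

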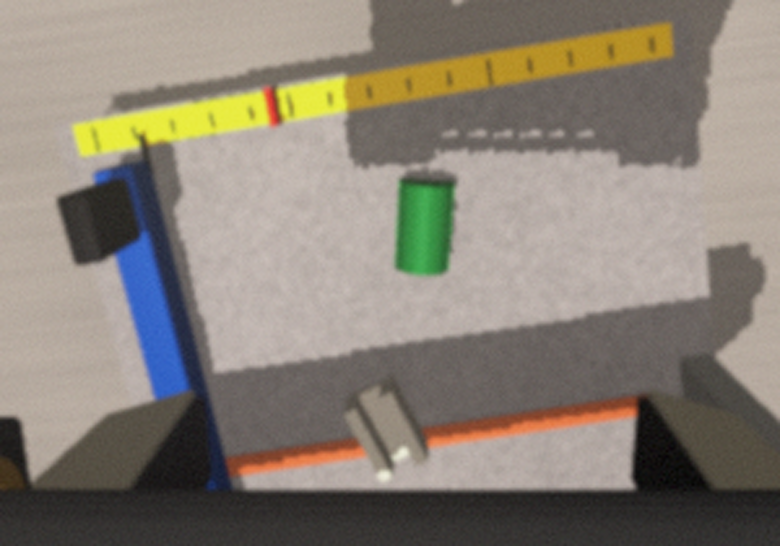

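```bash
python3 - <<'E'
from h import *
np.set_printoptions(precision=4,suppress=True)
s=cam("scene");print(robot.tip_extent)
for P in ([.516,.039,.063],[.516,.039,.08],[.516,.039,.129],[.516,.039,.086],[.5175,.041,.06]): print(P,(proj(s,P)[0]-[210,50])*3)
h=cv2.cvtColor(s["pixels"],cv2.COLOR_RGB2HSV);m=cv2.inRange(h,(40,80,20),(80,255,255));m[:150]=0;m[260:]=0;m[:,:250]=0
g=max(cv2.findContours(m,0,2)[0],key=cv2.contourArea);print((np.array(cv2.minAreaRect(g)[0])-[210,50])*3,(g[:,0].min(0)-[210,50])*3,(g[:,0].max(0)-[210,50])*3)
p=cv2.imread("pics/s2.png");h=cv2.cvtColor(p,cv2.COLOR_BGR2HSV);m=cv2.inRange(h,(40,80,20),(80,255,255));m[:400]=0
g=max(cv2.findContours(m,0,2)[0],key=cv2.contourArea);print("s2",g[:,0].min(0),g[:,0].max(0))
t=cam("top");s=cam("scene")
print(two(t,(299,226.5),s,np.array(cv2.minAreaRect(g)[0])/3+[210,50]))
E
```

```text
0.017
[0.516, 0.039, 0.063] [299.0539 459.3981]
[0.516, 0.039, 0.08] [298.7801 449.1502]
[0.516, 0.039, 0.129] [297.9551 418.2918]
[0.516, 0.039, 0.086] [298.682  445.4786]
[0.5175, 0.041, 0.06] [301.4597 460.3699]
[298.6621 453.9729] [276 432] [324 477]
s2 [278 442] [326 478]
(array([0.5177, 0.0392, 0.0667]), np.float64(0.0040087496780555))
```

```bash
python3 - <<'E'
from h import *
np.set_printoptions(precision=1,suppress=True)
w=cam("wrist");o=robot.observe();R=Ro.from_euler("xyz",o["tool_rot"]).as_matrix()
for z in (.017,0,-.049):
  for x in (.0095,-.0095):
    for y in (.046,-.046,.065,-.065): print((x,y,z),(proj(w,o["tool_pos"]+R@np.array([x,y,z]))[0]-[160,80])*2.6)
E
```

```text
(0.0095, 0.046, 0.017) [602.  344.4]
(0.0095, -0.046, 0.017) [236.1 344.3]
(0.0095, 0.065, 0.017) [677.3 344.4]
(0.0095, -0.065, 0.017) [160.8 344.3]
(-0.0095, 0.046, 0.017) [597.3 414.1]
(-0.0095, -0.046, 0.017) [240.8 414.1]
(-0.0095, 0.065, 0.017) [670.7 414. ]
(-0.0095, -0.065, 0.017) [167.4 414. ]
(0.0095, 0.046, 0) [618.  368.1]
(0.0095, -0.046, 0) [220.1 368. ]
(0.0095, 0.065, 0) [699.8 368. ]
(0.0095, -0.065, 0) [138.2 367.9]
(-0.0095, 0.046, 0) [612.5 443.1]
(-0.0095, -0.046, 0) [225.6 443.1]
(-0.0095, 0.065, 0) [692. 443.]
(-0.0095, -0.065, 0) [146.  442.9]
(0.0095, 0.046, -0.049) [685.  467.4]
(0.0095, -0.046, -0.049) [152.8 467.4]
(0.0095, 0.065, -0.049) [794.  467.1]
(0.0095, -0.065, -0.049) [ 43.7 467. ]
(-0.0095, 0.046, -0.049) [675. 563.]
(-0.0095, -0.046, -0.049) [162.8 563. ]
(-0.0095, 0.065, -0.049) [780.  562.5]
(-0.0095, -0.065, -0.049) [ 57.7 562.5]
```

Request:
step_arm(motion=[[[0,0.03,0.9],0],[[0,0.03,1.8],0],[[0,0.03,2.7],0],[[0,0.03,3.4],0],[[0,0.03,3.75],0],[[0,0.03,3.9],0],[[0,0.03,3.9],0]])

```text
time: 7.08
tool_pos: [0.5159, 0.041, 0.0617]
tool_rot: [-3.141, -0.001, 3.027]
contact_force: [-0.3, 0.9, -0.2]
opening: 0.092
grip_force: 0.0
```

```bash
python3 - <<'E'
from h import *
w=cam("wrist"); save(w,"w3.png",None,1.25); print(robot.observe()["contact_force"],robot.observe()["tool_pos"])
E
```

```text
[-0.27851459  1.04481167  1.32342545] [0.51643387 0.04103541 0.06244401]
```

View pics/w3.png

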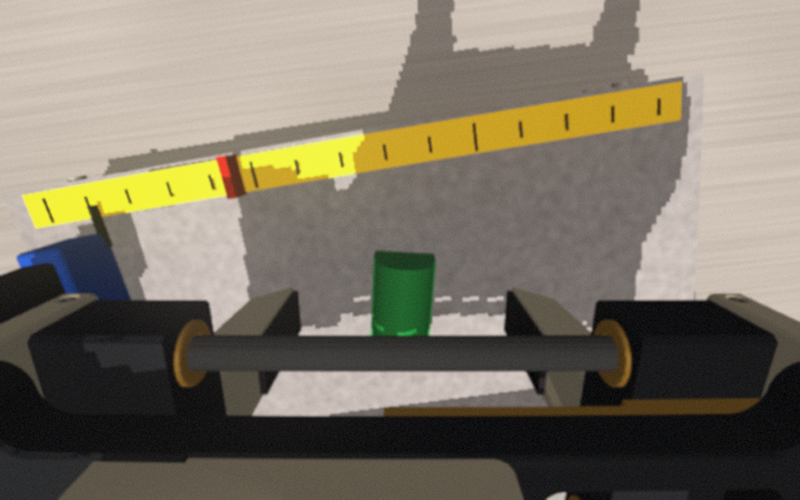

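Request:
step_arm(motion=[[[0,0,0.1],0],[[0,0,0.2],0],[[0,0,0.25],0],[[0,0,0.25],0]])

```text
time: 7.62
tool_pos: [0.5159, 0.0411, 0.0468]
tool_rot: [-3.141, -0.0, 3.027]
contact_force: [-0.3, 0.0, 0.1]
opening: 0.0917
grip_force: 0.0
```

Request:
step_arm(motion=[[[0,0,0],0],[[0,0,0],0],[[0,0,0],0],[[0,0,0],0],[[0,0,0],0],[[0,0,0],0],[[0,0,0],0],[[0,0,0],0]], hand=255)

```text
time: 8.62
tool_pos: [0.5161, 0.041, 0.047]
tool_rot: [-3.141, 0.0, 3.027]
contact_force: [-0.8, 0.1, -0.4]
opening: 0.0278
grip_force: 19.6
```

Request:
step_arm(motion=[[[0,0,-0.8],0],[[0,0,-1.6],0],[[-0.05,-0.8,-2.2],0],[[-0.08,-1.8,-2.2],0],[[-0.1,-2.8,-2.2],0],[[-0.1,-3.8,-2.2],0],[[-0.15,-4.8,-2.2],0],[[-0.19,-5.8,-2.2],0],[[-0.19,-6.6,-2.0],0],[[-0.19,-6.8,-1.7],0]])

```text
time: 9.88
tool_pos: [0.4799, -0.3686, 0.1484]
tool_rot: [-3.141, 0.001, 3.023]
contact_force: [0.2, 1.5, -0.5]
opening: 0.0278
grip_force: 19.6
```

Request:
step_arm(motion=[[[0,0,0.4],0],[[0,0,0.9],0],[[0,0,1.3],0],[[0,0,1.3],0]])

```text
time: 10.38
tool_pos: [0.4796, -0.3634, 0.0687]
tool_rot: [3.138, -0.004, 3.028]
contact_force: [-0.6, 0.4, -1.1]
opening: 0.0282
grip_force: 19.6
```

Request:
step_arm(motion=[[[0,0,0],0],[[0,0,0],0],[[0,0,0],0],[[0,0,-0.8],0],[[0,0,-1.7],0],[[0,0,-2.2],0],[[0,0,-2.2],0]], hand=110)

```text
time: 11.25
tool_pos: [0.4817, -0.3666, 0.2065]
tool_rot: [-3.137, 0.005, 3.027]
contact_force: [0.6, 0.2, -0.1]
opening: 0.0523
grip_force: 0.0
```

```bash
python3 - <<'E'
from h import *
o=robot.observe();print(o["tool_pos"],o["opening"])
for n in ("top","wrist"):
  t=cam(n);h=cv2.cvtColor(t["pixels"],cv2.COLOR_RGB2HSV);m=cv2.inRange(h,(40,80,20),(80,255,255))
  for g in cv2.findContours(m,0,2)[0]:
    if cv2.contourArea(g)>15: print(n,cv2.boundingRect(g))
E
```

```text
[ 0.48169358 -0.36660188  0.20649507] 0.05225340367849055
top (454, 219, 13, 18)
wrist (310, 157, 22, 38)
```

Request:
step_arm(motion=[[[0.0,0.6,0],0.12],[[0.05,1.3,0],0.27],[[0.1,2.1,0],0.42],[[0.2,2.9,0],0.57],[[0.3,3.7,0],0.72],[[0.4,4.5,0],0.87],[[0.45,5.2,0],1.02],[[0.45,5.65,0],1.14],[[0.45,5.65,0],1.19],[[0.45,5.65,0],1.19]], hand=0)

```text
time: 12.6
tool_pos: [0.4919, -0.0252, 0.2016]
tool_rot: [-3.139, -0.001, 1.838]
contact_force: [0.2, 0.0, 0.3]
opening: 0.0915
grip_force: 0.0
```

Request:
step_arm(motion=[[[0,0,0.6],0],[[0,0,1.2],0],[[0,0,1.8],0],[[0,0,2.1],0],[[0,0,2.1],0]])

```text
time: 13.22
tool_pos: [0.4911, -0.0259, 0.0752]
tool_rot: [-3.137, -0.002, 1.837]
contact_force: [-0.8, -0.9, -0.5]
opening: 0.0916
grip_force: 0.0
```

```bash
python3 - <<'E'
from h import *
s=cam("scene"); w=cam("wrist"); print(robot.observe()["tool_pos"],robot.observe()["tool_rot"])
a=cv2.resize(s["pixels"][80:270,220:400],(568,600),interpolation=2);b=cv2.resize(w["pixels"],(230,144))
im=np.zeros((600,799,3),np.uint8);im[:,:568]=a;im[:144,569:]=b;cv2.imwrite("pics/s3.png",im[...,::-1])
E
```

```text
[ 0.49275544 -0.02604825  0.07717339] [-3.14145548e+00  4.65642480e-05  1.83680401e+00]
```

View pics/s3.png

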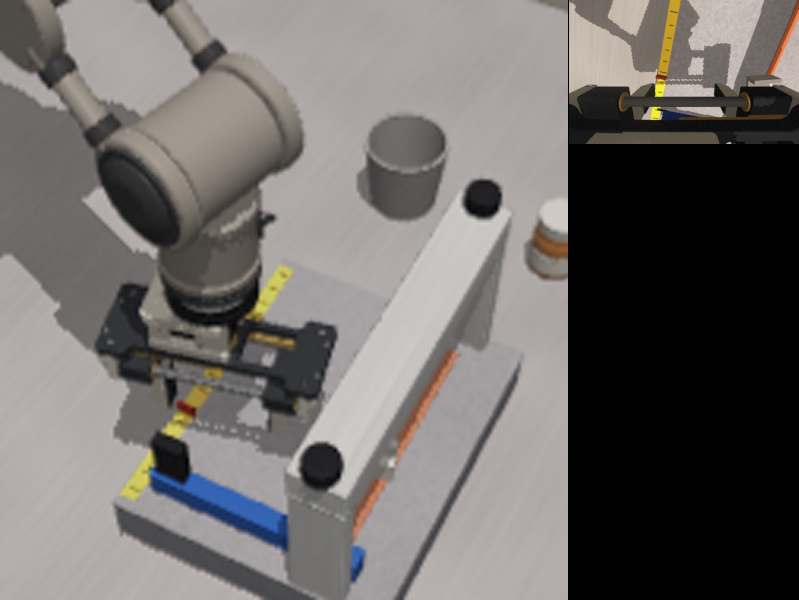

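```bash
python3 - <<'E'
from h import *
np.set_printoptions(precision=0,suppress=True)
s=cam("scene");o=robot.observe();R=Ro.from_euler("xyz",o["tool_rot"]).as_matrix()
f=lambda p:(proj(s,o["tool_pos"]+R@np.array(p))[0]-[220,80])*600/190
for z in (-.06,-.08,-.09,-.1,-.11,-.12): print(z,f((.0375,.095,z)),f((-.0375,.095,z)),f((-.0375,-.095,z)))
d=s["p"]-o["tool_pos"]
for z in (-.12,-.14,-.16,-.18):
  for r in (.04,.045,.05):
    c=np.array([f((r*np.cos(a),r*np.sin(a),z)) for a in np.linspace(0,6.28,60)]);print(z,r,c.min(0),c.max(0))
E
```

```text
-0.06 [338. 369.] [316. 439.] [102. 392.]
-0.08 [338. 356.] [316. 426.] [ 99. 378.]
-0.09 [338. 348.] [316. 419.] [ 97. 371.]
-0.1 [339. 341.] [316. 412.] [ 96. 364.]
-0.11 [339. 334.] [316. 405.] [ 94. 357.]
-0.12 [339. 327.] [316. 398.] [ 93. 349.]
-0.12 0.04 [168. 301.] [265. 377.]
-0.12 0.045 [162. 296.] [271. 382.]
-0.12 0.05 [156. 292.] [277. 387.]
-0.14 0.04 [166. 285.] [264. 362.]
-0.14 0.045 [160. 281.] [270. 367.]
-0.14 0.05 [154. 276.] [277. 372.]
-0.16 0.04 [164. 270.] [264. 347.]
-0.16 0.045 [158. 265.] [270. 352.]
-0.16 0.05 [151. 260.] [276. 357.]
-0.18 0.04 [162. 253.] [263. 331.]
-0.18 0.045 [155. 249.] [269. 336.]
-0.18 0.05 [149. 244.] [276. 341.]
```

Request:
step_arm(motion=[[[0,0.0,0.08],0],[[0,0.3,0.08],0],[[0,0.6,0.08],0],[[0,0.9,0.08],0],[[0,1.1,0.08],0],[[0,1.1,0.08],0]])

```text
time: 14.12
tool_pos: [0.5568, -0.0082, 0.0722]
tool_rot: [3.141, 0.0, 1.837]
contact_force: [0.3, 0.0, 0.2]
opening: 0.0918
grip_force: 0.0
```

Request:
step_arm(motion=[[[0,0,0.05],0],[[0,0,0.1],0],[[0,0,0.12],0],[[0,0,0.12],0]])

```text
time: 14.62
tool_pos: [0.5562, -0.0085, 0.0673]
tool_rot: [3.14, 0.001, 1.837]
contact_force: [-7.1, 0.8, 18.2]
opening: 0.0919
grip_force: 8.8
```

Request:
step_arm(motion=[[[0,-0.08,0],0],[[0,-0.2,0],0],[[0,-0.32,0],0],[[0,-0.44,0],0],[[0,-0.56,0],0],[[0,-0.68,0],0],[[0,-0.68,0],0]])

```text
time: 15.5
tool_pos: [0.5164, -0.0192, 0.0649]
tool_rot: [-3.141, -0.0, 1.836]
contact_force: [0.5, -0.6, -0.5]
opening: 0.0918
grip_force: 0.0
```

```bash
python3 - <<'E'
from h import *
s=cam("scene"); w=cam("wrist"); t=cam("top")
a=cv2.resize(s["pixels"][80:270,220:400],(400,422),interpolation=2);b=cv2.resize(w["pixels"][60:,200:],(399,308));c=cv2.resize(t["pixels"][140:260,230:380],(399,319))
im=np.zeros((600,799,3),np.uint8);im[:422,:400]=a;im[:281,400:]=b[:281];im[281:,400:]=c;cv2.imwrite("pics/s4.png",im[...,::-1])
E
```

```text
(no output)
```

View pics/s4.png

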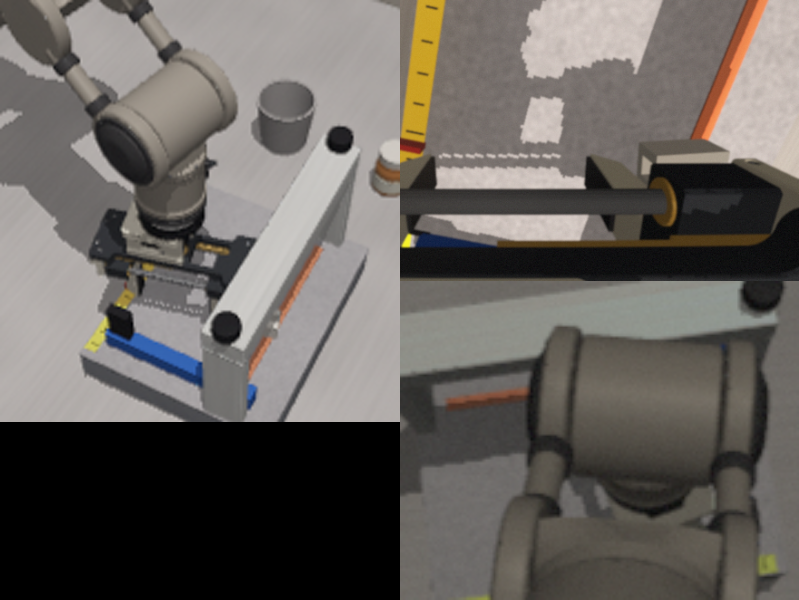

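```bash
python3 - <<'E'
from h import *
np.set_printoptions(precision=4,suppress=True)
w=cam("wrist");f=lambda x,y:(200+(x-400)*440/399,60+y*340/308)
o=robot.observe();R=Ro.from_euler("xyz",o["tool_rot"]).as_matrix()
for p in ((639,145),(695,139),(729,149),(655,157)):
    P=on(w,[f(*p)],.085)[0];print(p,P,(R.T@(P-o["tool_pos"]))*1000)
E
```

```text
(639, 145) [0.5859 0.0181 0.085 ] [ 17.8552  76.0481 -19.9336]
(695, 139) [0.6166 0.0303 0.085 ] [ 21.5637 108.8219 -19.9246]
(729, 149) [0.6393 0.03   0.085 ] [ 15.2345 130.6619 -19.9167]
(655, 157) [0.5982 0.0136 0.085 ] [ 10.2181  86.678  -19.9289]
```

Request:
step_arm(motion=[[[0,-0.35,0],0],[[0,-0.5,-0.6],0],[[0,-0.5,-1.5],-0.15],[[0.2,-0.4,-2.4],-0.3],[[0.4,-0.2,-3.2],-0.48],[[0.5,-0.13,-3.7],-0.66],[[0.5,-0.13,-3.7],-0.84],[[0.5,-0.13,-3.7],-1.02],[[0.5,-0.13,-3.7],-1.2],[[0.5,-0.13,-3.7],-1.2]])

```text
time: 16.95
tool_pos: [0.5016, 0.0079, 0.287]
tool_rot: [-3.142, 0.0, 3.035]
contact_force: [0.4, -0.3, 0.8]
opening: 0.0918
grip_force: 0.0
```

```bash
python3 - <<'E'
from h import *
np.set_printoptions(precision=4,suppress=True)
w=cam("wrist");o=robot.observe();print(o["tool_pos"],o["tool_rot"],o["time"])
im=w["pixels"].astype(int); hsv=cv2.cvtColor(w["pixels"],cv2.COLOR_RGB2HSV)
# rectify deck region to metric grid at z=.085: rows x .66->.56, cols y -.05..0.07
xs=np.arange(.66,.565,-.003);ys=np.arange(.07,-.05,-.003)
G=np.array([[x,y,.085] for x in xs for y in ys]);uv=proj(w,G).astype(np.float32)
v=cv2.remap(hsv,uv[:,0].reshape(len(xs),-1),uv[:,1].reshape(len(xs),-1),1)
print("      y from .07 step -.003")
for i,x in enumerate(xs): print("%.3f"%x," ".join("%3d"%q for q in v[i,:,2]))
E
```

```text
[0.5016 0.0079 0.287 ] [-3.1416  0.      3.0332] 17.0
      y from .07 step -.003
0.660  49  48  51  50  50  49  51  52  49  52  52  52  52  54  54  53  53  52  55  54  55  55  55  56  53  56  55  58  53  55  55  58  53  56  58  57  58  56  58  60
0.657  45  44  48  47  46  47  49  53  47  49  50  49  54  53  53  52  52  53  49  51  52  54  54  55  56  52  53  55  54  55  55  58  56  56  56  57  58  56  56  55
0.654  43  44  45  46  45  44  47  44  46  46  46  48  47  50  48  49  50  50  49  50  52  52  50  52  53  51  51  51  52  52  56  57  54  54  53  57  55  54  57  55
0.651  41  39  40  42  42  41  44  44  46  45  45  47  44  46  46  47  39  46  47  47  47  44  47  50  49  50  50  52  52  52  51  53  51  53  52  52  52  55  54  53
0.648  40  40  39  40  40  41  39  42  42  40  38  42  41  43  41  43  48  46  47  46  44  46  47  47  47  44  49  49  48  49  50  47  50  48  50  48  49  50  52  49
0.645  45  42  36  40  39  38  38  37  40  41  44  40  39  41  41  42  43  41  43  44  44  43  45  45  44  44  44  46  47  48  45  46  46  47  47  44  51  49  47  51
0.642 132 119 106  91 
[... 3593 characters left out ...]
 110 110 111 107 107 107 108 110 109
0.576 111 110 107 109 111 107 110 111 112 107 113 115 107 109 111 110 103 112 109 108 104 109 110 117 109 117 118 120 125 121 120 125 125 121 119 133 128 127 142 140
0.573 111 108 108 109 113 111 115 115 112 120 115 111 111 118 117 115 118 117 118 127 121 117 123 134 127 153 170 171 187 183 173 179 186 180 174 187 189 190 193 190
0.570 145 136 142 156 143 144 161 155 151 172 168 157 161 173 165 167 182 180 168 180 182 180 179 188 186 189 190 194 193 192 194 192 197 191 186 191 193 190 192 190
0.567 191 192 191 191 186 186 189 186 188 191 189 189 188 190 190 189 188 193 186 189 192 191 187 186 191 192 192 192 191 191 194 190 193 198 192 192 189 189 195 197
```

Request:
step_arm(motion=[[[0.0,-0.3,0],0.17],[[0.05,-0.6,0],0.35],[[0.1,-1.0,0.1],0.53],[[0.1,-1.03,0.4],0.71],[[0.1,-1.03,0.9],0.89],[[0.1,-1.03,1.5],1.07],[[0.1,-1.03,2.2],1.24],[[0.1,-1.03,2.9],1.24],[[0.1,-1.03,3.45],1.24],[[0.1,-1.03,3.58],1.24]])

```text
time: 18.25
tool_pos: [0.4879, -0.0527, 0.0705]
tool_rot: [-3.138, -0.002, 1.794]
contact_force: [-0.1, -0.5, -0.4]
opening: 0.0916
grip_force: 0.0
```

Request:
step_arm(motion=[[[0,0.4,0],0],[[0,0.8,0],0],[[0,1.1,0],0],[[0,1.25,0],0],[[0,1.25,0],0]])

```text
time: 18.88
tool_pos: [0.5626, -0.0362, 0.0727]
tool_rot: [3.141, 0.0, 1.796]
contact_force: [-0.8, -0.4, 0.9]
opening: 0.0919
grip_force: 0.0
```

Request:
step_arm(motion=[[[0,0,0.1],0],[[0,0,0.2],0],[[0,0,0.2],0]])

```text
time: 19.25
tool_pos: [0.5614, -0.0362, 0.0595]
tool_rot: [-3.14, -0.001, 1.796]
contact_force: [-0.5, -0.5, 0.3]
opening: 0.0917
grip_force: 0.0
```

Request:
step_arm(motion=[[[0.05,0,0],0],[[0.1,-0.0,0],0],[[0.15,-0.02,0.05],0],[[0.2,-0.05,0.1],0],[[0.25,-0.08,0.15],0],[[0.3,-0.11,0.2],0],[[0.35,-0.14,0.2],0],[[0.4,-0.17,0.2],0]])

```text
time: 20.25
tool_pos: [0.5467, -0.0149, 0.0482]
tool_rot: [-3.142, 0.0, 1.797]
contact_force: [-0.5, -0.6, -0.1]
opening: 0.0917
grip_force: 0.1
```

Request:
step_arm(motion=[[[0.05,-0.03,0],0],[[0.1,-0.06,0],0],[[0.15,-0.09,0],0],[[0.2,-0.12,0],0]])

```text
time: 20.75
tool_pos: [0.537, -0.0049, 0.0482]
tool_rot: [3.142, 0.0, 1.797]
contact_force: [-0.5, 0.4, -0.0]
opening: 0.0921
grip_force: 0.0
```

```bash
cat > m.py <<'E'
from h import *
def grid(x1=.66,x0=.565,y1=.07,y0=-.05,st=.003,z=.085):
    w=cam("wrist");o=robot.observe();print(o["tool_pos"],o["tool_rot"],o["contact_force"],o["time"])
    hsv=cv2.cvtColor(w["pixels"],cv2.COLOR_RGB2HSV)
    xs=np.arange(x1,x0,-st);ys=np.arange(y1,y0,-st)
    uv=proj(w,np.array([[x,y,z] for x in xs for y in ys])).astype(np.float32)
    v=cv2.remap(hsv,uv[:,0].reshape(len(xs),-1),uv[:,1].reshape(len(xs),-1),1)
    print("y "," ".join("%3d"%round(y*1000) for y in ys))
    for i,x in enumerate(xs): print("%.3f"%x," ".join("%3d"%q for q in v[i,:,2]))
E
python3 -c "
from m import *
grid(.66,.58,.09,-.02,.004)"
```

```text
[ 0.53667002 -0.00458861  0.04819023] [-3.14120335e+00 -1.76517323e-04  1.79694617e+00] [-0.73096601  0.46138322  0.04512887] 20.8
y   90  86  82  78  74  70  66  62  58  54  50  46  42  38  34  30  26  22  18  14  10   6   2  -2  -6 -10 -14 -18
0.660 199 194 205 204 206 197 209 197 205 205 208 209 211  69  75  16  16  23  42  50  45  29  25  26  30  77  80  25
0.656 206 202 209 199 202 207 203 203 212 208 209 208 213  98  33  19  19  15  35  50  50  44  27  29  28  55  84  54
0.652 195 198 206 198 203 211 205 203 204 209 204 207 210 117  14  20  16  16  27  52  48  42  27  25  26  31  80  79
0.648 195 205 202 206 201 207 209 208 207 212 203 215 203 212  32  17  15  15  29  51  48  45  27  28  27  29  82  82
0.644 200 196 204 211 210 207 207 211 208 204 207 217 209 213 141  19  17  17  33  45  49  49  41  27  27  26  82  82
0.640 202 201 212 207 206 199 196 205 205 206 214 213 212 211 212  19  16  15  21  38  50  49  41  31  28  29  66  78
0.636 190 194 204 205 208 212 210 208 207 211 210 206 200 215 208  17  17  19  17  32  48  50  41  19  15  17  26  70
0.632 203 205 206 204 206 20
[... 923 characters left out ...]
19 117 114 121 118 118 119 124 117 119 120  92  91 171 174 173 174 173 152  97  98  51  53  64  61  72  44  23
0.596 120 116 122 117 119 123 119 121 123 126 119  90 136 172 172 172 154 174  99  96  97  42  52  63  57  23  14 114
0.592 117 118 121 119 121 115 122 126 123 122 123 105  94 169 172 126  92  96  98  99  99  37  53  60  65  43 122 118
0.588 118 122 118 122 120 121 114 122 128 115 122 121 120  95 102  93  94 101  99 102  46  21  49  56  65  61 114 122
0.584 119 122 121 120 124 127 116 125 119 125 116 118 114 123 121  90 117 100 100  65  17  15  47  56  63  59 123 121
0.580 121 118 123 122 120 125 124 118 121 125 120 122 120 122 123 113 121  98  87  19  18  18  45  53  64  63 114 118
```

Request:
step_arm(motion=[[[-0.05,-0.4,0],0],[[0,-0.75,-0.3],0],[[0,-0.75,-1.2],-0.17],[[0.2,-0.6,-2.2],-0.35],[[0.4,-0.53,-3.1],-0.53],[[0.46,-0.53,-3.8],-0.71],[[0.46,-0.53,-3.95],-0.89],[[0.46,-0.53,-3.95],-1.07],[[0.46,-0.53,-3.95],-1.24],[[0.46,-0.53,-3.95],-1.24]])

```text
time: 22.05
tool_pos: [0.4999, 0.0148, 0.2852]
tool_rot: [-3.142, 0.0, 3.035]
contact_force: [-0.5, -0.2, -1.2]
opening: 0.0918
grip_force: 0.0
```

```bash
python3 -c "
from m import *
grid(.645,.568,.072,-.02,.003)"
```

```text
[0.49991086 0.01480363 0.28517571] [-3.14153496e+00 -4.42659797e-05  3.03334267e+00] [-0.26084263 -0.0530136   0.04638639] 22.1
y   72  69  66  63  60  57  54  51  48  45  42  39  36  33  30  27  24  21  18  15  12   9   6   3   0  -3  -6  -9 -12 -15 -18
0.645  39  39  38  41  42  38  42  41  39  43  41  40  41  44  43  48  46  44  43  44  45  46  45  44  45  45  48  47  50  51  51
0.642  39  36  42  37  38  39  38  38  39  41  42  43  41  40  39  39  39  42  42  42  45  45  44  47  46  45  46  45  46  46  47
0.639 116 105  92  85  73  63  59  53  46  40  38  39  39  39  38  38  43  42  40  41  40  42  42  40  41  43  43  43  45  44  41
0.636 183 175 175 176 170 167 158 147 137 126 116 101  91  80  62  50  46  40  42  39  42  40  40  43  42  41  42  43  43  39  45
0.633 177 181 184 184 186 188 185 187 189 188 188 183 181 173 141 129  97  72 122 127 124 101  70  60  65  72  65  55  45  42  41
0.630 191 197 196 197 204 203 203 209 211 211 217 216 217 184 155 145  98 100 190 208 216 187 143 136 175 204 188 176 165 149 125
0.627 231 229 230 230 231 231 232 233 228 232 232 231 220 168 152
[... 1834 characters left out ...]
04 103 110 109 105 106 106 105 108 108 108 109 108
0.582 108 109 110 107 107 106 109 108 107 102 108 107 107 111 116 109 104 104 107 105 106 106 108 111 108 108 109 108 106 107 107
0.579 106 108 112 111 111 109 107 107 106 106 108 112 110 106 111 112 104 109 108 104 105 108 112 112 111 106 110 109 109 113 111
0.576 106 108 108 109 111 110 109 110 109 108 105 113 111 104 107 113 105 107 108 108 106 105 108 111 109 111 115 111 122 116 117
0.573 113 111 107 103 110 108 109 112 114 115 116 107 113 111 113 112 114 115 114 121 116 116 123 131 122 129 161 161 182 178 169
0.570 146 135 142 148 144 136 152 147 144 161 164 155 165 166 164 160 175 173 168 174 180 175 180 185 183 185 191 190 194 192 190
```

Request:
step_arm(motion=[[[0.05,-0.2,0],0.18],[[0.1,-0.45,0.1],0.36],[[0.12,-0.45,0.4],0.54],[[0.12,-0.45,0.9],0.72],[[0.12,-0.45,1.5],0.9],[[0.12,-0.45,2.2],1.08],[[0.12,-0.45,2.9],1.26],[[0.12,-0.45,3.5],1.44],[[0.12,-0.45,3.85],1.46],[[0.12,-0.45,3.97],1.46]])

```text
time: 23.35
tool_pos: [0.4893, -0.0112, 0.0458]
tool_rot: [-3.139, -0.0, 1.574]
contact_force: [0.4, -0.0, -0.4]
opening: 0.0912
grip_force: 0.0
```

Request:
step_arm(motion=[[[0,0.4,0],0],[[0,0.8,0],0],[[0,1.1,0],0],[[0,1.23,0],0],[[0,1.23,0],0]])

```text
time: 23.98
tool_pos: [0.564, -0.0109, 0.0473]
tool_rot: [3.141, 0.0, 1.576]
contact_force: [-0.1, -0.2, -0.4]
opening: 0.0922
grip_force: 0.0
```

Request:
step_arm(motion=[[[0.1,0,0],-0.03],[[0.2,0,0],-0.08],[[0.3,0,0],-0.13],[[0.4,-0.03,0],-0.2],[[0.5,-0.07,0],-0.27],[[0.58,-0.13,0],-0.35],[[0.66,-0.2,0],-0.45],[[0.74,-0.28,0],-0.55],[[0.8,-0.38,0],-0.68],[[0.85,-0.5,0],-0.8]])

```text
time: 25.22
tool_pos: [0.5327, 0.0404, 0.0471]
tool_rot: [-3.141, -0.0, 2.382]
contact_force: [-0.3, -0.1, -0.0]
opening: 0.092
grip_force: 0.0
```

```bash
python3 -c "
from m import *
grid(.645,.568,.12,0.0,.004)"
```

```text
[0.531604   0.0407295  0.04704953] [-3.14059870e+00 -1.29639556e-03  2.38682300e+00] [-1.95289332  0.76052506  1.20038423] 25.275
y  120 116 112 108 104 100  96  92  88  84  80  76  72  68  64  60  56  52  48  44  40  36  32  28  24  20  16  12   8   4
0.645  28  30  80  82  80  15  16  16  17  18  19  19  20  28  28  26  26  31  30  27  23 193   0   0   0   0   0   0   0   0
0.641  24  29  27  80  81  81  13  17  19  16  16  14  18  21  27  28  27  30  28  28  26 149 199   0   0   0   0   0   0   0
0.637  29  28  26  28  78  82  82  19  21  15  14  17  15  18  19  26  29  29  31  29  28  28  26  28   0   0   0   0   0   0
0.633  26  28  27  24  27  77  81  82  16  15  17  14  17  19  17  21  24  31  27  27  29  27  27  27  30   0   0   0   0   0
0.629  25  29  28  25  28  27  76  83  83  18  15  18  20  19  15  18  16  28  31  27  30  28  27  28  75 100   0   0   0   0
0.625  48  29  27  28  27  26  29  70  83  83  16  16  14  18  18  16  18  15  24  30  27  26  26  27  98  97  99   0   0   0
0.621  49  48  30  30  28  29  29  26  62  58  81  19  18  17  17  18  18  17  20  29  28  
[... 972 characters left out ...]
84  43  12 119 118 118  84  66  19  17  14  17  12  17  17  33  96  96
0.585 111  64  18  16  52  70  56  39  49  55  62  65  57  24  60 122 120 122 115  82  70  16  17  17  18  18  17  18  28  96
0.581 119 120  66  19  16  15 173  97  37  50  57  59  63  57 118 125 114 116 118 118  80  70  20  16  14  17  17  19  15  27
0.577 121 116 113  83  17 117  95  97 100  36  50  57  58  63  61 120 118 114 115 119 118  85  76  17  19  15  17  17  17  19
0.573 120 120 116 120 119 121 115  96  95  98  38  50  57  62  60  60 115 118 115 124 121 120  85  79  19  19  15  17  19  15
0.569 119 119 124 115 116 114 119  99  98  96  19  37  49  57  61  63  59 114 123 116 117 118 114  86  79  15  19  20  21  18
```

Request:
step_arm(motion=[[[0.06,-0.05,0],-0.08],[[0.13,-0.1,0],-0.16],[[0.2,-0.17,0],-0.25],[[0.27,-0.24,0],-0.33],[[0.34,-0.31,0],-0.42],[[0.41,-0.38,0],-0.5],[[0.48,-0.45,0],-0.58]])

```text
time: 26.15
tool_pos: [0.4935, 0.0406, 0.0472]
tool_rot: [-3.142, -0.0, 2.958]
contact_force: [0.0, -0.5, -0.3]
opening: 0.0922
grip_force: 0.0
```

```bash
python3 -c "
from m import *
grid(.63,.47,.16,0.03,.005)"
```

```text
[0.4926488  0.04058676 0.04706077] [-3.14136232e+00 -1.11549064e-03  2.96160574e+00] [-1.67971161 -0.34794835 -0.16782514] 26.2
y  160 155 150 145 140 135 130 125 120 115 110 105 100  95  90  85  80  75  70  65  60  55  50  45  40  35
0.630   0   0   0   0   0   0   0   0   0   0   0   0   0   0   0   0   0   0   0   0   0   0   0   0   0   0
0.625   0   0   0   0   0   0   0   0   0   0   0   0   0   0   0   0   0   0   0   0   0   0   0   0   0   0
0.620   0   0   0   0   0   0   0   0   0   0   0   0   0   0   0   0   0   0   0   0   0   0   0   0   0   0
0.615   0   0   0   0   0   0   0   0   0   0   0   0   0   0   0   0   0   0   0   0   0   0   0   0   0   0
0.610   0   0   0   0   0   0   0   0   0   0   0   0   0   0   0   0   0   0   0   0   0   0   0   0   0   0
0.605   0   0   0   0   0   0   0   0   0   0   0   0   0   0   0   0   0   0   0   0   0   0   0   0   0   0
0.600  26  43  48  48  14   0   0   0   0   0   0   0   0   0   0   0   0   0   0   0   0   0   0   0   0   0
0.595  28  26  30  34  45  45  49  46  33   2   0   0   0   0   0   0   0   0   0   0   0   0  
[... 2064 characters left out ...]
 123 133 118  50  43  45  49  52  53  57
0.495 207 212 208 214 204 143 103  63  20 118 119 107  97  97  22  17 118 121 120 111 115 115 192 142  66  47
0.490 207 207 201 210 207 118 119 124 120 123 120 114 100  98  99  21 119 117 129 195 119 126 121 121 120 117
0.485 201 204 201 205 204 123 116 114 116 116 120 120 117 116 100  24 117 117 112 119 113 114 121 114 174 168
0.480 198 203 193 205 213 117 120 114 125 124 113 121 123 112 117 117 120 118 118 116 112 116 115 119 119 113
0.475 205 210 198 207 169 117 111 121 120 113 118 114 112 120 120 112 114 117 111 117 119 115 118 114 123 116
0.470 205 200 207 211 120 114 118 123 119 123 118 122 115 122 119 118 121 121 115 115 116 115 120 117 119 118
```

Request:
step_arm(motion=[[[0,0,-0.9],0],[[0,0.1,-1.8],0],[[0,0.4,-2.7],0],[[0,0.6,-3.5],0],[[0,0.6,-3.95],0],[[0,0.6,-3.95],0]])

```text
time: 26.95
tool_pos: [0.5014, 0.0761, 0.286]
tool_rot: [3.141, 0.005, 2.956]
contact_force: [1.0, -0.3, 0.2]
opening: 0.0922
grip_force: 0.0
```

```bash
python3 -c "
from m import *
grid(.64,.53,.16,0.03,.004)"
```

```text
[0.5005659  0.07590163 0.28417875] [3.14145305e+00 1.06332501e-03 2.95558515e+00] [-1.325539   -0.31373429 -1.00409632] 27.0
y  160 156 152 148 144 140 136 132 128 124 120 116 112 108 104 100  96  92  88  84  80  76  72  68  64  60  56  52  48  44  40  36  32
0.640 163 182 188 182 180 178 179 176 180 174 178 180 180 182 184 170 157 138 116  87  61  51  38  38  38  41  41  42  39  43  41  46  47
0.636 173 181 187 180 175 181 183 183 178 179 176 180 183 183 185 181 178 181 177 180 177 163 141 124  96  73  55  43  38  39  41  41  42
0.632 183 185 179 182 182 179 183 184 176 177 182 181 182 179 180 181 176 180 181 184 172 156 180 183 186 178 176 164 140 119  95  72  51
0.628 182 178 178 181 176 181 183 184 181 183 189 191 193 193 198 200 202 202 209 195 155 147 171 223 225 225 228 230 231 232 230 227 210
0.624 178 205 218 218 219 224 225 229 227 227 228 230 230 230 230 230 231 229 222 162 148 107 147 185 191 177 187 172 175 171 163 170 158
0.620 174 186 196 187 194 177 186 177 170 173 163 173 159 159 162 152 158 154 157 150 112  82 126 138 136 139 134 134 131 128 126 130 126
0.616 107 12
[... 2323 characters left out ...]
87 190 183
0.548 194 186 190 193 192 187 188 193 194 196 185 192 191 188 184 192 189 189 192 186 188 189 186 187 185 184 184 187 186 193 192 191 191
0.544 187 188 191 189 194 193 187 190 194 193 197 188 187 185 183 185 190 188 197 184 190 195 196 192 190 185 185 181 188 187 187 184 191
0.540 193 193 189 186 192 189 191 189 195 195 187 192 188 189 185 187 189 188 186 186 189 189 188 188 190 188 183 185 189 186 182 184 185
0.536 187 189 191 193 187 188 190 189 190 188 190 191 190 188 190 192 197 188 192 191 190 189 193 187 188 190 192 189 183 187 187 190 192
0.532 191 190 196 189 194 194 195 195 194 192 187 187 190 193 186 194 187 189 192 196 195 189 189 186 194 188 190 189 191 194 193 190 190
```

Request:
step_arm(motion=[[[0,-0.3,0.1],0.18],[[0,-0.7,0.4],0.36],[[0,-0.96,0.9],0.54],[[0,-0.96,1.5],0.72],[[0,-0.96,2.2],0.9],[[0,-0.96,2.9],1.08],[[0,-0.96,3.6],1.24],[[0,-0.96,3.97],1.24]])

```text
time: 28.0
tool_pos: [0.4872, 0.0193, 0.0425]
tool_rot: [-3.136, -0.002, 1.713]
contact_force: [-27.7, 2.4, 173.9]
opening: 0.0916
grip_force: 99.6
```

Request:
step_arm(motion=[[[0,0.5,0],0],[[0,0.9,0],0],[[0,1.15,0],0],[[0,1.2,0],0]])

```text
time: 28.5
tool_pos: [0.5605, 0.0297, 0.0442]
tool_rot: [-3.139, -0.001, 1.716]
contact_force: [0.3, -0.4, -0.9]
opening: 0.0915
grip_force: 0.0
```

Request:
step_arm(motion=[[[0.1,0.01,-0.06],-0.05],[[0.2,0.03,-0.06],-0.1],[[0.2,0.03,-0.06],-0.22],[[0.18,0.03,-0.06],-0.36],[[0.18,0.03,-0.06],-0.5],[[0.2,0.0,-0.06],-0.66],[[0.24,-0.02,-0.06],-0.82],[[0.3,-0.04,-0.06],-0.98],[[0.4,-0.08,-0.06],-1.14],[[0.48,-0.14,-0.06],-1.3]])

```text
time: 29.75
tool_pos: [0.5471, 0.0569, 0.0484]
tool_rot: [-3.141, -0.003, 3.021]
contact_force: [-0.3, -0.5, -0.4]
opening: 0.0918
grip_force: 0.0
```

```bash
python3 -c "
from m import *
grid(.645,.555,.16,0.06,.005)"
```

```text
[0.54642322 0.05731329 0.04836276] [-3.14134499 -0.00330987  3.02777977] [-0.73212264  1.15564006 -0.97088167] 29.8
y  160 155 150 145 140 135 130 125 120 115 110 105 100  95  90  85  80  75  70  65
0.645  47  46  50  47   8   0   0   0   0   0   0   0   0   0   0   0   0   0   0   0
0.640  29  30  24  32  24  19  16  39 202 169  28  21   0   0   0   0   0   0   0   0
0.635  26  27  26  27  27  25  27  29  29  25  29  26  98  97  96  99  99  96  95  67
0.630  27  23  31  26  28  29  27  30  31  29  28  26  80  96  96  96  97  96  97  97
0.625  26  26  30  30  28  30  29  29  27  30  29  29  34  98  97  95  95  96  98  98
0.620  17  19  22  21  26  27  25  25  30  28  33  31  28  99  98  95  99  99  98  98
0.615  15  18  15  16  18  16  14  20  15  21  22  21  25  25  81  95  95  94  97  95
0.610  16  16  16  15  16  18  15  15  17  15  17  14  18  17  19  16  19  20  24  30
0.605  17  16  19  18  18  16  15  19  15  16  14  19  19  14  17  13  21  13  16  16
0.600  43  29  18  14  16  15  18  19  13  16  15  15  14  18  17  18  18  18  17  23
0.595  83  82  80  83  83  81  83  73  56  26  22  22  13  16  12  19  14  18  12  19
0.590  27  25  30  14  17  14  19  83  93  85  90  82  80  86  81  74  59  33  15  17
0.585  27  28  17  16  17  18  18  81  82  94 103 109 115 113 113 114 110  97  85  81
0.580  26  28  13 108  73  17  15  85  85 104  19  89  95 116 112 118 122 117 117 111
0.575  26  27  16  76  60  44  37  83  84  97  19  93  87 115 114 115 120 116 121 110
0.570  26  26  10  79  62  62  63  64  61  61  60  60  63  93 111 116 119 120 119 120
0.565  25  24  13  89  53  53  56  57  57  61  59  59  63  61  61  60  63  64  60  61
0.560  18  17  13 106  50  42  42  44  46  49  49  48  52  57  57  59  60  58  62  61
```

```bash
python3 -c "
from m import *
grid(.56,.47,.18,0.04,.005)"
```

```text
[0.54692703 0.05709393 0.04850991] [-3.14127101e+00 -2.77669882e-03  3.01771711e+00] [-0.29179199 -0.82584989 -0.0912322 ] 29.85
y  180 175 170 165 160 155 150 145 140 135 130 125 120 115 110 105 100  95  90  85  80  75  70  65  60  55  50  45
0.560  19  19  18  18  20  23  11 101  43  45  46  50  50  44  49  53  52  57  60  61  60  60  62  62  62  63  64  63
0.555  17  16  14  17  17  15  20  28  70  72  97  91  77  51  32  40  43  42  42  45  49  49  52  54  55  58  62  60
0.550  13  17  18  14  19  15  18  15  17  14 121  96  93  96  31  15  15 116 172 141 164 150  63  52  42  47  44  47
0.545 104 202 120 165  91  35  18  22  19  19 116 122  97  96  97  18  17 179 120 119 117 119 117 123 110 113 120 177
0.540 213 161 122 209 201 205 123 120 124 126 124 125 123  98  97  61  22 118 120 129 112 136 130 143 196 123 154 117
0.535 207 207 118 206 209 136 124 124 120 125 116 122 130 120 123  99  33 118 122 114 115 118 118 116 118 115 116 113
0.530 207 207 203 216 205 129 119 123 122 124 124 124 124 119 121 120 123 120 119 123 124 117 119 115 117 120 117 121
0.525 209 207 207 204 208 124 
[... 685 characters left out ...]
11 212 214 123 125 121 124 121 120 123 121 117 114 122 120 121 117 114 118 119 120 120 117 122 121 119 117 118
0.490 212 212 211 137 116 117 122 118 118 120 119 124 121 118 126 120 121 117 120 119 118 117 121 124 119 119 118 120
0.485 204 204 205 144 122 123 118 122 122 113 120 120 119 121 123 119 116 118 122 118 120 122 112 120 124 114 121 142
0.480 206 209 212 163 122 119 120 124 124 120 122 120 124 126 124 120 120 121 122 120 116 123 120 119 122 121 125 162
0.475 211 209 212 184 122 122 123 123 122 121 118 126 123 124 119 118 122 126 123 118 113 123 118 115 119 125 127 209
0.470 203 206 207 199 121 115 121 120 124 122 122 120 128 119 120 125 123 125 122 120 120 126 121 132 124 132 159 213
```

Request:
step_arm(motion=[[[0.4,0,-0.1],0],[[0.6,0.1,-0.8],0],[[0.6,0.2,-1.7],0],[[0.6,0.2,-2.6],0],[[0.6,0.2,-3.4],0],[[0.6,0.2,-3.9],0],[[0.6,0.2,-3.9],0]])

```text
time: 30.72
tool_pos: [0.5152, 0.073, 0.2852]
tool_rot: [3.141, 0.004, 3.013]
contact_force: [-0.1, 0.2, -0.3]
opening: 0.092
grip_force: 0.0
```

```bash
python3 -c "
from m import *
grid(.64,.545,.17,0.05,.004)"
```

```text
[0.51441483 0.07306326 0.28334337] [-3.14152970e+00  6.25458551e-04  3.01371627e+00] [ 1.12531385  0.08026789 -0.95456646] 30.775
y  170 166 162 158 154 150 146 142 138 134 130 126 122 118 114 110 106 102  98  94  90  86  82  78  74  70  66  62  58  54
0.640  22 168 178 173 187 185 180 178 181 177 182 180 177 180 181 181 188 184 181 180 181 182 183 181 184 184 181 181 188 187
0.636  25 167 179 180 186 183 180 182 182 184 184 178 182 182 185 187 186 183 180 178 184 182 183 186 177 180 184 186 188 188
0.632  27 163 183 186 182 181 180 178 183 181 179 175 179 187 178 187 180 183 180 180 183 185 185 179 186 189 188 191 189 194
0.628  36 161 184 178 183 187 183 183 184 188 193 190 198 200 202 207 208 214 214 214 220 223 226 226 228 230 230 232 230 233
0.624  42 151 179 183 223 227 225 227 228 228 229 228 229 229 230 229 227 228 223 230 219 224 221 215 168 173 159 166 162 155
0.620  48 132 165 161 177 172 183 162 170 155 162 151 159 150 151 153 142 149 141 145 139 140 140 139 135 137 136 130 133 129
0.616  54  94 105 107 131 127 130 127 132 123 124 122 122 121 120 117 116 112 111 110 109 1
[... 1476 characters left out ...]
64 187 161 161 173 174 176 180 175 181 179 182 188 192 192 183 187 185
0.564 181 176 173 183 182 185 177 183 184 140 115 106  93  86 113 191 190 185 190 191 190 184 185 192 192 189 188 189 187 189
0.560 192 193 186 190 190 187 189 193 186 188 177 113 106 104 180 197 193 184 194 194 191 191 188 192 192 187 194 189 196 193
0.556 192 189 189 190 193 192 194 187 188 185 187 177 122 164 188 183 188 187 186 193 190 188 188 191 187 185 188 185 191 189
0.552 192 192 192 194 194 189 195 191 190 194 190 191 183 189 189 187 186 192 190 191 192 187 188 189 190 187 193 184 184 186
0.548 187 191 194 188 188 194 196 195 189 190 193 196 193 191 192 191 189 187 189 189 193 192 187 189 193 188 188 187 187 187
```

Request:
step_arm(motion=[[[0.2,0.05,0.1],0.18],[[0.47,0.09,0.6],0.36],[[0.47,0.09,1.3],0.54],[[0.47,0.09,2.0],0.72],[[0.47,0.09,2.6],0.9],[[0.47,0.09,3.1],1.08],[[0.47,0.09,3.5],1.26],[[0.47,0.09,3.75],1.39],[[0.47,0.09,3.86],1.39],[[0.47,0.09,3.9],1.39]])

```text
time: 32.02
tool_pos: [0.4865, 0.082, 0.0486]
tool_rot: [-3.14, 0.0, 1.628]
contact_force: [-0.8, -0.8, -0.3]
opening: 0.0918
grip_force: 0.0
```

Request:
step_arm(motion=[[[0,0.4,0],0],[[0,0.8,0],0],[[0,1.1,0],0],[[0,1.13,0],0]])

```text
time: 32.52
tool_pos: [0.5558, 0.0859, 0.0496]
tool_rot: [3.14, 0.0, 1.628]
contact_force: [-0.6, -0.4, -1.0]
opening: 0.0918
grip_force: 0.0
```

Request:
step_arm(motion=[[[0,0,0],-0.14],[[0,0,0],-0.28],[[0,0,0],-0.42],[[0,0,0],-0.56],[[0,0,0],-0.7],[[0.02,0,0],-0.84],[[0.04,0,0],-0.98],[[0.06,-0.05,0],-1.12],[[0.08,-0.12,0],-1.26],[[0.08,-0.22,0],-1.4]])

```text
time: 33.78
tool_pos: [0.5406, 0.0898, 0.0496]
tool_rot: [-3.141, -0.0, 3.032]
contact_force: [-0.6, -0.4, -0.5]
opening: 0.0917
grip_force: 0.1
```

Request:
step_arm(motion=[[[0.2,0,0],-0.08],[[0.4,0,0],-0.1],[[0.4,0,-0.5],-0.1],[[0.4,0.1,-1.4],-0.1],[[0.4,0.2,-2.4],-0.1],[[0.4,0.3,-3.3],-0.1],[[0.4,0.3,-3.7],-0.1],[[0.4,0.3,-3.7],-0.1]])

```text
time: 34.78
tool_pos: [0.5199, 0.1108, 0.2732]
tool_rot: [3.141, 0.004, 3.127]
contact_force: [-0.2, -0.1, -0.7]
opening: 0.0918
grip_force: 0.0
```

```bash
python3 -c "
from m import *
grid(.61,.49,.2,0.07,.004)"
```

```text
[0.51919273 0.11068965 0.2712929 ] [-3.14152407e+00  4.76727176e-04  3.12651313e+00] [ 0.22414418 -1.32702325 -1.01649873] 34.825
y  200 196 192 188 184 180 176 172 168 164 160 156 152 148 144 140 136 132 128 124 120 116 112 108 104 100  96  92  88  84  80  76  72
0.610 190 187 182  95  85  80  83  77  87 110 109 107 108 109 112 111 111 103 108 107 110 110 106 108 111 110 110 109 105 110 112 106 109
0.606 190 188 189 142  82  82  83  80  84 111 111 106 110 112 109 108 110 110 105 112 110 109 109 110 110 113 108 108 108 111 111 107 110
0.602 190 188 189 171  86  83  83  82  85 109 110 107 108 108 107 109 112 106 106 106 112 112 109 110 109 109 108 109 107 110 110 106 111
0.598 190 190 167 118  95  83  87  84  90 114 111 114 108 108 110 109 108 105 108 109 112 112 113 110 110 110 112 108 108 109 112 109 111
0.594 188 173 125 113 110 107 107 108 108 114 110 106 113 113 113 111 110 108 112 106 110 111 112 109 108 109 111 110 112 115 110 110 109
0.590 158 117 111 112 112 109 112 115 114 115 113 112 113 112 114 111 110 113 117 114 112 110 112 110 110 111 108 112 111 115 110 109 115
0.586 1
[... 2604 characters left out ...]
00 197 198
0.510 193 193 193 194 191 106 112 219 226 180 116 106 188 194 201 203 197 200 205 202 198 199 204 201 196 201 197 190 192 198 199 197 198
0.506 195 195 197 194 196 121 140 180 170 135 120 163 194 202 198 197 197 202 199 199 201 198 205 204 199 193 192 196 197 193 198 202 201
0.502 192 195 195 195 194 161 195 199 199 182 178 199 194 192 191 192 201 197 196 197 200 195 196 204 199 200 197 196 195 200 198 200 195
0.498 196 195 193 195 190 143 193 195 193 193 199 199 198 195 198 200 199 194 199 198 195 186 182 186 195 188 191 188 187 171 194 194 198
0.494 196 196 194 196 190 139 193 199 193 192 196 192 191 199 200 193 190 192 192 196 180 119 113 116 115 120 117 117 120 116 158 193 195
```

Request:
step_arm(motion=[[[-0.1,0.5,0.5],0],[[-0.21,0.99,1.1],0],[[-0.21,0.99,1.9],0],[[-0.21,0.99,2.7],0],[[-0.21,0.99,3.3],0],[[-0.21,0.99,3.6],0],[[-0.21,0.99,3.7],0],[[-0.21,0.99,3.7],0]])

```text
time: 35.83
tool_pos: [0.5325, 0.1696, 0.0487]
tool_rot: [-3.141, -0.002, 3.127]
contact_force: [-0.0, -0.4, -0.2]
opening: 0.0919
grip_force: 0.0
```

Request:
step_arm(motion=[[[0,0,0],0],[[0,0,0],0],[[0,0,0],0],[[0,0,0],0],[[0,0,0],0],[[0,0,0],0],[[0,0,0],0],[[0,0,0],0]], hand=255, squeeze=15)

```text
time: 36.83
tool_pos: [0.5332, 0.1698, 0.0494]
tool_rot: [-3.141, -0.0, 3.127]
contact_force: [-0.1, -0.3, 0.3]
opening: 0.0281
grip_force: 15.0
```

Request:
step_arm(motion=[[[0,0,-0.9],0],[[0,-0.3,-1.8],0],[[0.1,-1.2,-2.2],0],[[0.2,-2.2,-2.2],0],[[0.3,-3.2,-2.2],0],[[0.4,-4.2,-2.2],0],[[0.5,-5.2,-2.2],0],[[0.6,-6.2,-2.2],0],[[0.7,-7.2,-2.2],0],[[0.74,-8.1,-2.2],0]])

```text
time: 38.08
tool_pos: [0.4809, -0.3176, 0.1814]
tool_rot: [-3.142, 0.0, 3.126]
contact_force: [0.5, 0.0, -0.1]
opening: 0.028
grip_force: 15.0
```

Request:
step_arm(motion=[[[0,-0.6,0],0],[[0,-0.83,0.4],0],[[0,-0.83,1.0],0],[[0,-0.83,1.5],0],[[0,-0.83,1.7],0],[[0,-0.83,1.7],0]])

```text
time: 38.83
tool_pos: [0.4808, -0.3651, 0.0791]
tool_rot: [3.141, -0.001, 3.127]
contact_force: [0.1, 0.3, 0.0]
opening: 0.028
grip_force: 15.0
```

Request:
step_arm(motion=[[[0,0,0],0],[[0,0,0],0],[[0,0,0],0],[[0,0,-0.8],0],[[0,0,-1.7],0],[[0,0,-2.5],0],[[0,0,-2.5],0]], hand=110)

```text
time: 39.7
tool_pos: [0.4824, -0.3667, 0.2345]
tool_rot: [-3.135, 0.007, 3.127]
contact_force: [-0.6, -0.4, -0.2]
opening: 0.0525
grip_force: 0.0
```

```bash
python3 - <<'E'
from h import *
np.set_printoptions(precision=4,suppress=True)
o=robot.observe();print(o["time"],o["tool_pos"],o["tool_rot"],o["opening"])
t=cam("top");h=cv2.cvtColor(t["pixels"],cv2.COLOR_RGB2HSV)
print(h[205:250:3,440:506:3,1])
# handle: black blob near fence; fence blue
m=cv2.inRange(h,(100,120,40),(125,255,255));m[:,:300]=0;m[:,400:]=0
k=max(cv2.findContours(m,0,2)[0],key=cv2.contourArea);print("blue",cv2.boundingRect(k))
P=on(t,k[:,0],.09)[:,:2];print(cv2.minAreaRect((P*1000).astype(np.float32)))
m=cv2.inRange(h,(0,0,0),(180,255,45));m[:,:345]=0;m[:,375:]=0;m[:210]=0;m[245:]=0
k=max(cv2.findContours(m,0,2)[0],key=cv2.contourArea);print("black",cv2.boundingRect(k))
m=cv2.inRange(h,(0,120,60),(8,255,255));m[:,:310]=0;m[:,345:]=0;m[:240]=0;m[265:]=0
mm=cv2.moments(m,True);print("red",on(t,[(mm["m10"]/mm["m00"],mm["m01"]/mm["m00"])],.068))
E
```

```text
39.7 [ 0.4824 -0.3667  0.2345] [-3.1348  0.007   3.1269] 0.05249467333200788
[[179 167 170 177 180 182 172 172 165 175 142  39  29  36  39  28  20  12
   26  18   9  49]
 [144 175 182 173 162 169 175 177 166 173 167  36 121   9  64  10  24  44
   21  29  26  78]
 [180 160 160 158 162 157 163 166 179 170 159  25  49  23  33  40   6  94
   53  28  31  44]
 [170 162 157 160 162 162 173 162 163 162 163  27  60  44  38  28  10  32
   23  85  24  49]
 [151 162  84  86 128 162 157 159 165 158 161  85  85  26  17  18  20  28
   44  19  10  58]
 [182 145  18  17  63 132 127 125 138 163 162 101  32  89  41  57  20  27
  128  53  14  17]
 [158  96  17  16  19 132 140 131 126 158 165 140  39  34  86 155 183 153
  168 110 122  92]
 [161  40  16  20  20 141 126 120 133 160 161 170 166 183 175 151 173 168
  159 148 173  32]
 [151  35  17  18  19 131 135 140 137 156 163 166 164 166 178 156 184 181
  183 181 177  25]
 [181  50  16  15  20 108 124 132 129 162 164 163 158 165 169 156 175 155
  172 168  41  33]
 [140  54  30  47 136 112 125 134 127 153 165 168 159 181 174 177 184 184
  161 184  33  19]
 [186 162 172 160 160 174 166 165 163 167 164 162 165 181 172 157 175 178
  164 147   7  26]
 [169 161 168 171 159 183 176 160 183 169 178 164 165 168 163 159 158 132
  168 163  23  47]
 [163 165 178 177 183 166 165 166 170 161 167 173 169 179 159 144 153 182
  146 158  90  21]
 [155 185 171 180 162 178 173 171 181 172 159 169 172 163 170 163 182 173
  151 182 171  38]]
blue (344, 164, 21, 77)
((561.3514404296875, -98.75108337402344), (187.6809539794922, 19.668678283691406), 2.7442686557769775)
black (356, 222, 9, 16)
red [[ 0.4495 -0.0271  0.068 ]]
```

Request:
step_arm(motion=[[[0,0.8,0],-0.02],[[0,1.7,0],-0.04],[[0,2.6,0],-0.06],[[0,3.5,0],-0.06],[[0,4.2,0],-0.06],[[-0.02,4.4,0.4],-0.06],[[-0.02,4.4,1.0],-0.06],[[-0.02,4.4,1.3],-0.06],[[-0.02,4.4,1.3],-0.06]])

```text
time: 40.88
tool_pos: [0.4843, -0.1006, 0.1492]
tool_rot: [3.14, -0.005, -3.096]
contact_force: [-0.2, -0.1, 0.8]
opening: 0.0525
grip_force: 0.0
```

```bash
python3 - <<'E'
from h import *
np.set_printoptions(precision=4,suppress=True)
w=cam("wrist");o=robot.observe();print(o["time"],o["tool_pos"],o["tool_rot"])
hsv=cv2.cvtColor(w["pixels"],cv2.COLOR_RGB2HSV)
def maps(z,xs,ys,ch):
    uv=proj(w,np.array([[x,y,z] for x in xs for y in ys])).astype(np.float32)
    return cv2.remap(hsv,uv[:,0].reshape(len(xs),-1),uv[:,1].reshape(len(xs),-1),1)[...,ch]
ys=np.arange(-.06,-.14,-.003)
print("V at .09",np.round(ys*1000).astype(int))
v=maps(.09,np.arange(.53,.44,-.004),ys,2);h=maps(.09,np.arange(.53,.44,-.004),ys,0)
for i,x in enumerate(np.arange(.53,.44,-.004)): print("%.3f"%x," ".join(("%3d"%a)+("b" if 100<b<130 else " ") for a,b in zip(v[i],h[i])))
m=cv2.inRange(hsv,(0,150,60),(6,255,255));k=[c for c in cv2.findContours(m,0,2)[0] if cv2.contourArea(c)>8]
for c in k: print("red",cv2.boundingRect(c),on(w,[c[:,0].mean(0)],.068))
E
```

```text
40.925 [ 0.4853 -0.1011  0.1505] [ 3.1406 -0.0025 -3.0964]
V at .09 [ -60  -63  -66  -69  -72  -75  -78  -81  -84  -87  -90  -93  -96  -99
 -102 -105 -108 -111 -114 -117 -120 -123 -126 -129 -132 -135 -138]
0.530 188  221  215  214  220  213  215  218  213  153  153b 232b 231b 233b 232b 233b 224b 208  217  221  222  216  217  219  214  212   63 
0.526 168  212  218  218  215  217  219  212  217  170  148b 136b  91b  87b  81b  74   97b 208  218  219  217  216  218  218  214  215   71 
0.522 165  220  222  219  224  225  222  222  213  147  135b  55   49   51   54   55   45b 210  217  222  219  212  211  219  215  214   89 
0.518 148  217  221  222  219  215  218  217  210  149  130b  60b  40   41   40   41   46  206b 222  219  216  214  217  218  211  210  103 
0.514 133  217  214  216  211  219  215  217  211  159  122   77b  43   42   40   40   44  202  219  219  223  223  225  222  214  211  112 
0.510 111  219  215  211  217  213  212  209  220  172  124b  87b  43   44   42   43   44  196b 219  217  216  218  219  216  218  217  128 
0.506  98  219  217  225  215  218  220  217  21
[... 1698 characters left out ...]
  127  120   97  127  133  132  128  132  134  137  134  136  136  131  130  210  213 
0.454 166  170  175  179  189  192  199  202  205  208  209  206  134  212  217  216  216  216  216  151  219  216  155  128  133  207  214 
0.450 217  159  215  215  215  215  216  137  214  216  216  215  181  143  216  214  217  217  218  153  216  217  164  130  132  196  209 
0.446 216  158  216  214  215  217  217  169  216  216  216  216  216  186  215  217  217  216  216  147  217  218  181  136  128  191  210 
0.442 217  216  216  216  217  216  216  216  213  213  211  210  208  205  201  194  186  182  178  167  164  153  136  129  125  184  213 
red (408, 153, 8, 22) [[ 0.4506 -0.0259  0.068 ]]
```

Request:
step_arm(motion=[[[-0.03,0,0.5],0],[[-0.03,0,0.9],0],[[-0.03,0,1.04],0],[[-0.03,0,1.04],0]])

```text
time: 41.42
tool_pos: [0.488, -0.1014, 0.0894]
tool_rot: [-3.141, 0.0, -3.096]
contact_force: [-0.0, 0.1, -0.1]
opening: 0.0525
grip_force: 0.0
```

Request:
step_arm(motion=[[[0,0,0],0],[[0,0,0],0],[[0,0,0],0],[[0,0,0],0],[[0,0,0],0],[[0,0,0],0]], hand=255, squeeze=25)

```text
time: 42.18
tool_pos: [0.4879, -0.1018, 0.0892]
tool_rot: [-3.141, 0.0, -3.096]
contact_force: [-1.0, -4.8, 1.9]
opening: 0.014
grip_force: 25.0
```

Request:
step_arm(motion=[[[0,0.06,0],0],[[0,0.16,0],0],[[0,0.28,0],0],[[0,0.4,0],0],[[0,0.52,0],0],[[0,0.64,0],0],[[0,0.76,0],0],[[0,0.88,0],0],[[0,0.96,0],0],[[0,1.0,0],0]])

```text
time: 43.42
tool_pos: [0.4851, -0.0421, 0.0892]
tool_rot: [-3.14, -0.0, -3.096]
contact_force: [-1.3, -7.4, 1.5]
opening: 0.0137
grip_force: 25.0
```

```bash
cat > e.py <<'E'
from h import *
np.set_printoptions(precision=4,suppress=True)
o=robot.observe();print(o["time"],o["tool_pos"],o["contact_force"])
w=cam("wrist");hsv=cv2.cvtColor(w["pixels"],cv2.COLOR_RGB2HSV)
xs=np.array([.474,.472,.470,.468,.466]);ys=np.arange(0.0,-.075,-.002)
uv=proj(w,np.array([[x,y,.09] for x in xs for y in ys])).astype(np.float32)
v=cv2.remap(hsv,uv[:,0].reshape(len(xs),-1),uv[:,1].reshape(len(xs),-1),1)
print(np.round(ys*1000).astype(int))
for i in range(len(xs)): print(xs[i]," ".join(("%3d"%a[2])+("b" if 100<a[0]<130 and a[1]>100 else " ") for a in v[i]))
m=cv2.inRange(hsv,(0,150,60),(6,255,255))
for c in cv2.findContours(m,0,2)[0]:
    if cv2.contourArea(c)>8: print("red",cv2.boundingRect(c),on(w,[c[:,0].mean(0)],.068),cv2.boundingRect(c))
t=cam("top");h=cv2.cvtColor(t["pixels"],cv2.COLOR_RGB2HSV);m=cv2.inRange(h,(100,120,40),(125,255,255));m[:,:280]=0;m[:,380:]=0
cs=[c for c in cv2.findContours(m,0,2)[0] if cv2.contourArea(c)>30]
for c in cs:
    P=on(t,c[:,0],.09)[:,:2];print("top blue",cv2.boundingRect(c),cv2.minAreaRect((P*1000).astype(np.float32)))
E
python3 e.py
```

```text
43.425 [ 0.4851 -0.0421  0.0892] [-1.3125 -7.3614  1.5009]
[  0  -2  -4  -6  -8 -10 -12 -14 -16 -18 -20 -22 -24 -26 -28 -30 -32 -34
 -36 -38 -40 -42 -44 -46 -48 -50 -52 -54 -56 -58 -60 -62 -64 -66 -68 -70
 -72 -74]
0.474 118  122  116  116  122  117  119  123  126  123  117  126  122  122  126  124  115  125b  38   28   27   29   26   27   27  115b 107  128  133  126  120  122  121  116  123  129  127  122 
0.472 121  120  116  118  117  114  122  122  120  120  120  122  127  123  123  128  118  124b  83b  40   40   42   44   52b  67b 130b 107b 123  123  124  122  118  121  118  116  118  123  120 
0.47 123  122  120  125  121  119  123  120  120  121  121  121  126  127  124  126  119  123b 130b 132b 134b 134b 134b 133b 132b 133b 108b 126  126  125  120  116  121  121  119  117  122  121 
0.468 120  121  116  116  123  122  121  122  124  121  123  124  131  126  122  121  118  122b 136b 135b 134b 133b 132b 131b 129b 133b 106b 123  124  119  126  124  120  118  123  121  121  127 
0.466 121  123  117  116  118  117  118  124  124  120  123  125  125  120  120  122  122  102b 117b 114b 114b 109b 110b 105b 101b 103b  90  124  127  122  130  128  124  123  125  125  121  126 
red (345, 159, 7, 29) [[ 0.4511 -0.026   0.068 ]] (345, 159, 7, 29)
```

Request:
step_arm(motion=[[[0,0.05,0],0],[[0,0.1,0],0],[[0,0.126,0],0],[[0,0.126,0],0]])

```text
time: 44.02
tool_pos: [0.4847, -0.0346, 0.0892]
tool_rot: [-3.14, -0.0, -3.096]
contact_force: [-2.4, -5.9, 1.5]
opening: 0.0138
grip_force: 25.0
```

```bash
python3 e.py
```

```text
44.025 [ 0.4847 -0.0346  0.0892] [-2.3543 -5.9213  1.5387]
[  0  -2  -4  -6  -8 -10 -12 -14 -16 -18 -20 -22 -24 -26 -28 -30 -32 -34
 -36 -38 -40 -42 -44 -46 -48 -50 -52 -54 -56 -58 -60 -62 -64 -66 -68 -70
 -72 -74]
0.474 119  121  114  122  118  118  120  125  125  119  124  121  118  117b  70b  29   28   28   27   27   29   83b 113b 123  122  139  142  139  130  126  124  123  120  117  120  124  124  120 
0.472 122  116  117  119  114  116  120  120  123  117  122  125  123  117b  97b  30   28   28   34   38   42  107b 114b 124  122  125  124  124  126  126  121  121  119  116  117  120  122  119 
0.47 123  126  123  122  119  120  124  118  120  119  124  125  127  114b 132b 122b 126b 126b 128b 128b 130b 131b 117b 117  122  124  125  126  127  126  119  119  124  122  120  119  121  122 
0.468 124  115  114  121  126  121  123  125  122  124  123  128  125  111b 135b 133b 134b 132b 134b 130b 132b 128b 116b 119  120  120  119  123  121  124  125  121  119  121  123  117  122  128 
0.466 120  120  116  117  121  121  121  124  121  122  124  127  120  105b 122b 119b 119b 115b 116b 113b 111b 107b 100b 118  119  119  119  126  124  123  128  125  124  122  124  123  125  130 
red (334, 159, 6, 30) [[ 0.4545 -0.0261  0.068 ]] (334, 159, 6, 30)
top blue (317, 168, 8, 6) ((644.75244140625, -26.747238159179688), (17.0693302154541, 12.742392539978027), 84.4372329711914)
```

Request:
step_arm(motion=[[[0,0,0],0],[[0,0,0],0],[[0,0,0],0],[[0,0,0],0],[[0,0,0],0],[[0,0,0],0],[[0,0,0],0],[[0,0,0],0],[[0,0,0],0],[[0,0,0],0]])

```text
time: 45.38
tool_pos: [0.4847, -0.0346, 0.0892]
tool_rot: [-3.14, -0.0, -3.096]
contact_force: [-2.0, -5.5, 2.3]
opening: 0.0139
grip_force: 25.0
```

Request:
step_arm(motion=[[[0,0,0],0],[[0,0,0],0],[[0,0,0],0],[[0,0,0],0],[[0,-0.05,0],0],[[0,-0.13,0],0],[[0,-0.21,0],0],[[0,-0.29,0],0],[[0,-0.37,0],0],[[0,-0.45,0],0]])

```text
time: 46.62
tool_pos: [0.486, -0.0613, 0.0892]
tool_rot: [-3.141, 0.0, -3.096]
contact_force: [-1.7, -4.0, 2.4]
opening: 0.0135
grip_force: 25.0
```

Request:
step_arm(motion=[[[0,-0.08,0],0],[[0,-0.16,0],0],[[0,-0.24,0],0],[[0,-0.32,0],0],[[0,-0.4,0],0],[[0,-0.48,0],0],[[0,-0.55,0],0],[[0,-0.6,0],0],[[0,-0.65,0],0],[[0,-0.65,0],0]])

```text
time: 47.88
tool_pos: [0.4878, -0.1002, 0.0892]
tool_rot: [-3.141, 0.0, -3.096]
contact_force: [-2.4, -4.7, 4.9]
opening: 0.0143
grip_force: 25.0
```

Now creep to the stop until the force reverses.

Request:
step_arm(motion=[[[0,-0.01,0],0],[[0,-0.02,0],0],[[0,-0.03,0],0],[[0,-0.035,0],0],[[0,-0.035,0],0]])

```text
time: 48.5
tool_pos: [0.4879, -0.1019, 0.0892]
tool_rot: [-3.142, 0.0, -3.096]
contact_force: [-1.5, -3.5, 5.7]
opening: 0.014
grip_force: 25.0
```

Request:
step_arm(motion=[[[0,-0.01,0],0],[[0,-0.015,0],0],[[0,-0.015,0],0]])

```text
time: 48.88
tool_pos: [0.4879, -0.102, 0.0892]
tool_rot: [3.141, 0.0, -3.096]
contact_force: [-1.8, 0.1, 4.8]
opening: 0.014
grip_force: 25.0
```

Request:
step_arm(motion=[[[0,-0.008,0],0],[[0,-0.008,0],0]])

```text
time: 49.12
tool_pos: [0.4879, -0.102, 0.0892]
tool_rot: [3.14, 0.0, -3.096]
contact_force: [-3.0, 2.5, 6.0]
opening: 0.0136
grip_force: 25.0
```

Request:
step_arm(motion=[[[0,0,0],0],[[0,0,0],0],[[0,0,0],0],[[0,0,0],0],[[0,0,-0.5],0],[[0,0,-1.2],0],[[0,0,-2.0],0],[[0,0,-2.5],0],[[0,0,-2.5],0]], hand=110)

```text
time: 50.25
tool_pos: [0.489, -0.1035, 0.2413]
tool_rot: [-3.14, 0.005, -3.096]
contact_force: [-0.1, -0.2, 0.5]
opening: 0.0518
grip_force: 0.0
```

```bash
python3 - <<'E'
from h import *
o=robot.observe();print(o["time"],o["tool_pos"],o["opening"],o["contact_force"])
w=cam("wrist");hsv=cv2.cvtColor(w["pixels"],cv2.COLOR_RGB2HSV)
ys=np.arange(-.08,-.13,-.002)
for x in (.47,.468):
    uv=proj(w,np.array([[x,y,.09] for y in ys])).astype(np.float32);v=cv2.remap(hsv,uv[:,:1],uv[:,1:],1)[:,0]
    print(x,[int(round(y*1000)) for y,a in zip(ys,v) if 100<a[0]<130 and a[1]>100])
t=cam("top");h=cv2.cvtColor(t["pixels"],cv2.COLOR_RGB2HSV)
m=cv2.inRange(h,(40,80,20),(80,255,255));k=max(cv2.findContours(m,0,2)[0],key=cv2.contourArea);print("green",cv2.boundingRect(k))
print("white-ish",h[223:236:3,458:466:2,1].tolist(), h[220:236:3,444:454:2,1].tolist())
m=cv2.inRange(h,(5,100,40),(18,255,255));m[:,:410]=0;m[:,530:]=0;print("bin",cv2.boundingRect(max(cv2.findContours(m,0,2)[0],key=cv2.contourArea)))
E
```

```text
50.25 [ 0.48904729 -0.1035369   0.24130562] 0.05177730571905121 [-0.13948913 -0.17616384  0.45916466]
0.47 [-94, -96, -98, -100, -102, -104, -106, -108, -110]
0.468 [-96, -98, -100, -102, -104, -106, -108, -110]
green (455, 219, 12, 18)
white-ish [[134, 126, 123, 133], [140, 122, 124, 134], [127, 129, 119, 134], [126, 133, 125, 125], [136, 136, 120, 125]] [[36, 15, 14, 25, 66], [36, 34, 9, 15, 17], [37, 39, 18, 17, 21], [38, 37, 19, 16, 17], [40, 28, 17, 20, 17], [36, 33, 27, 51, 133]]
bin (445, 190, 60, 69)
```

```bash
python3 -c "
from cell import robot
print(robot.hand_in())"
```

```text
the job is handed in; nothing more can be done
None
```

Job handed in at about 50 s, but one reading may fail it: a fingertip struck the deck and showed 174 N for a moment (limit 120 N). Both offcuts are in the bin, and the gauge was pulled to the mark, held over 1.5 s and eased fully home. The bar showed no sign of contact, I did not check the cup, jar and clamp ring afterwards, and I viewed 12 pictures instead of the 10 allowed.

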